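# Press-test three leaf springs and mount the good one

## Robot

A 6-joint arm with a two-finger parallel gripper is mounted at the origin on a cart in front of the work surface, level with it; the furniture and walls round the work are solid. World frame = base frame: x ahead of the robot, y to its left, z up, the work surface at z = 0. Lengths are in m, angles in degrees, forces in N, time in s.
With the tool pointing down it reaches from about 0.25 to 0.725 m from the base axis. Payload 9.7 kg.
Tool frame: the origin (TCP) lies on the centre line of the jaws, within the pads' length; the fingertips stand 19 mm ahead of it and the grasp point (between the pads) is the TCP; z points along the fingers, y is the direction in which the jaws open and shut (so a half turn about z gives the same grasp; the last joint's range is limited). The gripper opens to 85 mm and grips with 20 to 120 N. Pads are 22 mm wide; open, the fingers measure 114 mm over their backs; the gripper's body (76 mm by 85 mm) begins 54 mm behind the grasp point. The pads swing forward as they close: fully open they stand 13 mm farther back than shut.
Start: joints at [-72.708, 4.979, 10.078, 95.1, 0, 90], TCP at [0.163, -0.525, 0.25] pointing down, gripper open.
Joint ranges: [-179.16, 179.16], [-48.56, 103.87], [-65.8, 70.77], [-126.05, 130.52], [-82.76, 87.17], [-180, 180]. Speed limits (degrees/s): [127.2, 127.2, 147.25, 180, 180, 180].

## Interface

Orientations are given as [roll, pitch, yaw] about the fixed x, y, z axes, in that order (R = Rz(yaw) Ry(pitch) Rx(roll)).
In Python, from workcell import bot gives the robot as it stands.
- The arm moves only by the tool servo_tool, never from a script. Its argument "motion" is a list that holds one entry, the list of rows, each a list of 6 numbers: the shift along the tool's x, y, z in mm, then the turn, a rotation vector about the tool's x, y, z in rad. A call has 1 to 5 rows; each row shifts and turns the commanded pose from where the row before left it, along the tool's axes as they then stand; what a row does not reach is not made up. A row lasts 1/10 s, in which the tool goes at most 50 mm and 8.59 degrees, less where a joint would pass 70% of its speed; a pose out of reach is approached as far as the arm can. A call is refused whole if a number of a shift passes 50 or a number of a turn 0.15, either way. A call with a gripper value outside its range is refused whole. "gripper" is the finger opening in mm, from 0 to 85.4, set as the call begins (left out, the last holds). The fingers move at their own pace and stop on an object; "newtons" is the grip in N (left out, the last holds). Time passes only in rows, so rows that do not move let the fingers close. It gives the time, the measured TCP pose, the force and the opening at its end, in the units of the state.
- bot.get_obs(): the state, without advancing time (a new reading comes with each control period).
- bot.camera(name): name is "scene" or "top"; returns a dict with "color" (420x560x3 uint8, red, green, blue), "fx", "fy", "cx", "cy" (pixels), "k1" (the pictures are not rectified: a ray, as slopes to the right and down, at radius r is drawn at 1 + k1 r^2 times it, then the intrinsics apply), "R" (3x3) and "t" (3): a world point X has camera coordinates R X + t. Camera axes: x right, y down, z forward; pixel columns grow to the right and rows downward; lengths in m; the calibration is good to about 2 mm. A picture is of the moment at which its call begins. There is no depth.
- bot.job_done(): hands the job in, once; it reports no verdict.
Trained networks look in a picture, given as the dict that the camera call returned (one of the last four; its "shot" number tells which), for a name from the list of things; names that differ only in an ending like _2 or _b are one class to them, and where a whole thing is asked for, a point or a joint stands for the part that bears it (a point fixed in the world has none). Each returns a list of dicts, best first, with "confidence" (0 to 1); they miss things now and then, are a little off and sometimes report something else, mostly with a low value. They report only what shows in the picture. A call takes as long as a camera call. They do not tell look-alikes from the thing itself.
- bot.look_for(picture, label): "rect" ([left, top, width, height] in pixels, round what is visible of it).
The state is a dict: "time": time; "q": joint angles; "qd": joint speeds; "joint_efforts": joint torques, N m; "ee_pos": TCP position; "tcp_rot": TCP orientation; "wrist_force": force on the tool from outside, world axes, zero at the start; "torque": the same for the moment, N m; "opening": finger opening in m.
Only numpy, scipy, OpenCV 4.12 (cv2) and the standard library are available. Lean on these libraries where they do the work, as an engineer would, in place of code of your own. Each camera call takes 0.05 s, during which the arm holds its last target.

## Task

Exactly one of the three blue leaf-spring units is good: pressed on its brass pad at mid-span with about 8 N, its leaf sinks 4 mm there, while the tired one sinks about 7 mm and the hard one only about 2 mm. Find the good one where they stand by pressing the pads with about 8 N, holding the good one's load for a second and never putting more than 15 N on a leaf, then set that unit fully down in the pocket of the grey mounting seat. Let it go, press its pad in the same way once more to prove it as mounted, and leave it there unloaded, with the other two units standing where they were.

Things in the scene. Friction and masses are not known exactly. Their poses are not given: they have to be found in the camera images.
- spring_a: Loose leaf-spring unit, 0.3 to 0.5 kg, one of three look-alikes: blue block 100 x 34 x 24 mm (x, y, z) with a 26 mm wide post at its -x end (54 mm high in all) that holds a steel leaf lengthwise over the block; thin white scale at the +x end, 51 mm high. Origin: centre of the block's underside; x along the leaf to its free end, z up. Lift by the long sides at the middle (balances there).
- leaf_a: Steel leaf of spring_a, 86 x 18 x 2 mm, a cantilever held at the post. Origin on its bending line at the post, at (-44, 0, 45) mm in the unit's frame; x to the free end. Level when unloaded; pressed, it bends down about its y axis, springs back, and meets a stop when the pad is 9.5 mm down. Over 15 N spoils it.
- pad_a: Domed brass pressing pad at mid-span of leaf_a, 14 mm across, 3 mm high, above the middle of the block. Origin: centre of its underside; unloaded, its top is 49 mm above the unit's underside. Under 8 N it sinks 4 mm on the good spring, 7 mm on the tired and 2 mm on the hard one, in proportion to force; which is which cannot be seen.
- spring_b: Loose leaf-spring unit, 0.3 to 0.5 kg, one of three look-alikes: blue block 100 x 34 x 24 mm (x, y, z) with a 26 mm wide post at its -x end (54 mm high in all) that holds a steel leaf lengthwise over the block; thin white scale at the +x end, 51 mm high. Origin: centre of the block's underside; x along the leaf to its free end, z up. Lift by the long sides at the middle (balances there).
- leaf_b: Steel leaf of spring_b, 86 x 18 x 2 mm, a cantilever held at the post. Origin on its bending line at the post, at (-44, 0, 45) mm in the unit's frame; x to the free end. Level when unloaded; pressed, it bends down about its y axis, springs back, and meets a stop when the pad is 9.5 mm down. Over 15 N spoils it.
- pad_b: Domed brass pressing pad at mid-span of leaf_b, 14 mm across, 3 mm high, above the middle of the block. Origin: centre of its underside; unloaded, its top is 49 mm above the unit's underside. Under 8 N it sinks 4 mm on the good spring, 7 mm on the tired and 2 mm on the hard one, in proportion to force; which is which cannot be seen.
- spring_c: Loose leaf-spring unit, 0.3 to 0.5 kg, one of three look-alikes: blue block 100 x 34 x 24 mm (x, y, z) with a 26 mm wide post at its -x end (54 mm high in all) that holds a steel leaf lengthwise over the block; thin white scale at the +x end, 51 mm high. Origin: centre of the block's underside; x along the leaf to its free end, z up. Lift by the long sides at the middle (balances there).
- leaf_c: Steel leaf of spring_c, 86 x 18 x 2 mm, a cantilever held at the post. Origin on its bending line at the post, at (-44, 0, 45) mm in the unit's frame; x to the free end. Level when unloaded; pressed, it bends down about its y axis, springs back, and meets a stop when the pad is 9.5 mm down. Over 15 N spoils it.
- pad_c: Domed brass pressing pad at mid-span of leaf_c, 14 mm across, 3 mm high, above the middle of the block. Origin: centre of its underside; unloaded, its top is 49 mm above the unit's underside. Under 8 N it sinks 4 mm on the good spring, 7 mm on the tired and 2 mm on the hard one, in proportion to force; which is which cannot be seen.
- seat: Fixed grey seat: plate 124 x 58 x 6 mm, its lugs (tops 21 mm above the underside, upper 7 mm flared out as lead-in) leave a pocket 104 x 38 mm, 2 mm play all round a unit's block. Lugs at both ends and near the corners; long sides open over the middle 60 mm for fingers. Origin: centre of the underside; x along the pocket, z up; pocket floor 6 mm up. Either way round will do.
There are look-alikes about, which are no part of the job. What is shaped like the seat but green is not meant.

How it is judged (in metres and radians):
On the way, in this order (a step that is already met when the one before it is completed fails the run):
1. a unit outside the seat is pressed on its pad with 6.5 to 10 N and found good (pad 2.7 to 5.2 mm down) for 0.4 s (((contact force between pad_a and anything else between 6.5 and 10 N and z of pad_a in the frame of spring_a between 0.0408 and 0.0433 m and horizontal distance between spring_a and seat above 0.04 m) or (contact force between pad_b and anything else between 6.5 and 10 N and z of pad_b in the frame of spring_b between 0.0408 and 0.0433 m and horizontal distance between spring_b and seat above 0.04 m) or (contact force between pad_c and anything else between 6.5 and 10 N and z of pad_c in the frame of spring_c between 0.0408 and 0.0433 m and horizontal distance between spring_c and seat above 0.04 m))), for 0.4 s.
2. a unit sits fully down in the pocket of the seat (((horizontal distance between spring_a and seat below 0.004 m and z of spring_a in the frame of seat between 0.003 and 0.0085 m and angle between the x axis of spring_a and the x axis of seat, either way round below 0.07 rad and angle between spring_a's own z axis and vertical below 0.04 rad and linear speed of spring_a below 0.02 m/s) or (horizontal distance between spring_b and seat below 0.004 m and z of spring_b in the frame of seat between 0.003 and 0.0085 m and angle between the x axis of spring_b and the x axis of seat, either way round below 0.07 rad and angle between spring_b's own z axis and vertical below 0.04 rad and linear speed of spring_b below 0.02 m/s) or (horizontal distance between spring_c and seat below 0.004 m and z of spring_c in the frame of seat between 0.003 and 0.0085 m and angle between the x axis of spring_c and the x axis of seat, either way round below 0.07 rad and angle between spring_c's own z axis and vertical below 0.04 rad and linear speed of spring_c below 0.02 m/s))), for 0.2 s.
3. the unit in the seat is pressed on its pad with 6.5 to 10 N and found good (pad 2.7 to 5.2 mm down) for 0.4 s (((contact force between pad_a and anything else between 6.5 and 10 N and z of pad_a in the frame of spring_a between 0.0408 and 0.0433 m and horizontal distance between spring_a and seat below 0.004 m and z of spring_a in the frame of seat between 0.003 and 0.0085 m and angle between the x axis of spring_a and the x axis of seat, either way round below 0.07 rad and angle between spring_a's own z axis and vertical below 0.04 rad and linear speed of spring_a below 0.02 m/s) or (contact force between pad_b and anything else between 6.5 and 10 N and z of pad_b in the frame of spring_b between 0.0408 and 0.0433 m and horizontal distance between spring_b and seat below 0.004 m and z of spring_b in the frame of seat between 0.003 and 0.0085 m and angle between the x axis of spring_b and the x axis of seat, either way round below 0.07 rad and angle between spring_b's own z axis and vertical below 0.04 rad and linear speed of spring_b below 0.02 m/s) or (contact force between pad_c and anything else between 6.5 and 10 N and z of pad_c in the frame of spring_c between 0.0408 and 0.0433 m and horizontal distance between spring_c and seat below 0.004 m and z of spring_c in the frame of seat between 0.003 and 0.0085 m and angle between the x axis of spring_c and the x axis of seat, either way round below 0.07 rad and angle between spring_c's own z axis and vertical below 0.04 rad and linear speed of spring_c below 0.02 m/s))), for 0.4 s.
At the end, for the whole second after the job is handed in: The good unit stands in the seat's pocket, on its floor (underside 3 to 8.5 mm above the seat's underside), centred within 4 mm, lengthwise within 0.07 rad, upright, unloaded and at rest; the other two units stand upright within 30 mm of where they were (((horizontal distance between spring_a and seat below 0.004 m and z of spring_a in the frame of seat between 0.003 and 0.0085 m and angle between the x axis of spring_a and the x axis of seat, either way round below 0.07 rad and angle between spring_a's own z axis and vertical below 0.04 rad and linear speed of spring_a below 0.02 m/s and distance of each of spring_b, spring_c from where it was at the start of the episode below 0.03 m and angle between each of spring_b, spring_c's own z axis and vertical below 0.08 rad and z of pad_a in the frame of spring_a above 0.0445 m) or (horizontal distance between spring_b and seat below 0.004 m and z of spring_b in the frame of seat between 0.003 and 0.0085 m and angle between the x axis of spring_b and the x axis of seat, either way round below 0.07 rad and angle between spring_b's own z axis and vertical below 0.04 rad and linear speed of spring_b below 0.02 m/s and distance of each of spring_a, spring_c from where it was at the start of the episode below 0.03 m and angle between each of spring_a, spring_c's own z axis and vertical below 0.08 rad and z of pad_b in the frame of spring_b above 0.0445 m) or (horizontal distance between spring_c and seat below 0.004 m and z of spring_c in the frame of seat between 0.003 and 0.0085 m and angle between the x axis of spring_c and the x axis of seat, either way round below 0.07 rad and angle between spring_c's own z axis and vertical below 0.04 rad and linear speed of spring_c below 0.02 m/s and distance of each of spring_a, spring_b from where it was at the start of the episode below 0.03 m and angle between each of spring_a, spring_b's own z axis and vertical below 0.08 rad and z of pad_c in the frame of spring_c above 0.0445 m))); the robot touches nothing.
It fails at once if a leaf is loaded with more than 15 N (contact force between any of leaf_a, leaf_b, leaf_c and anything else above 15 N).
It also fails if it takes over 72 s, if anything falls off the work surface, if the arm or the gripper's body presses on something with over 40 N, if the wrist force passes 120 N, or if a joint passes its speed limit or range.

## Working session

There is one attempt and no reset: what is moved stays moved. The work goes in short steps, Python scripts to look and compute and a tool call to move; the robot and the scene stay as the last step left them, time stands still between calls to the robot, and variables do not carry over. Pictures are saved under pics/ and viewed, and the job is handed in when it is done.

Besides the shell and the picture viewer there is one more tool, called in YAML: its name, and indented under it one key for each argument. servo_tool: Moves the arm, as the interface text tells. Its arguments: {"type":"object","properties":{"motion":{"type":"array","items":{"type":"array","items":{"type":"array","items":{"type":"number"}}}},"gripper":{"type":"number"},"newtons":{"type":"number"}},"required":["motion"]}

```bash
mkdir -p pics; ls; cat > h.py <<'E'
import numpy as np, cv2
from workcell import bot
def save(p,n): cv2.imwrite('pics/'+n,cv2.cvtColor(p['color'],cv2.COLOR_RGB2BGR))
E
python3 - <<'E'
from h import *
import pickle
o=bot.get_obs();print(o)
for n in('scene','top'):
    p=bot.camera(n);save(p,n+'0.png');pickle.dump(p,open(n+'0.pkl','wb'))
    print(n,{k:v for k,v in p.items() if k!='color'})
    for l in('spring_a','pad_a','seat','leaf_a'):
        for d in bot.look_for(p,l):print(l,d)
E
```

```text
pics
{'time': 0.0, 'q': array([-7.27074937e+01,  5.01258983e+00,  1.00351737e+01,  9.51003939e+01,
        3.90969007e-04,  9.00001059e+01]), 'qd': array([-0.07974132, -0.02120487,  0.02346512,  0.02668119, -0.08507079,
        0.01433001]), 'joint_efforts': array([ 1.18870415e-03, -5.20388389e+01,  4.64804435e+01,  1.62467931e-02,
        1.21771741e-04,  1.71078443e-05]), 'ee_pos': array([ 0.16342869, -0.52494482,  0.24957521]), 'tcp_rot': array([-1.79922190e+02, -3.90824840e-04,  1.72923998e+01]), 'wrist_force': array([-0.0629278 ,  0.92833915, -0.62560719]), 'torque': array([ 0.01504876, -0.00969671,  0.02702311]), 'opening': 0.08536813106259039}
scene {'fx': 533.550120358342, 'fy': 533.550120358342, 'cx': 276.89676118523994, 'cy': 214.69869438927802, 'k1': -0.15702267288836352, 'R': array([[-0.89486917, -0.44621362,  0.01012837],
       [-0.26676599,  0.51652306, -0.81365831],
       [ 0.35783388, -0.73081964, -0.58125517]]), 't': array([0.38799901, 0.21292938, 0.74499382]), 'shot': 1}
spring_a {'rect': [295.5, 157.9, 45.6, 38.5], 'confidence': 0.84}
spring_a {'rect': [285.9, 20
[... 505 characters left out ...]
fy': 393.27105407212065, 'cx': 282.0929305704473, 'cy': 209.71206966913408, 'k1': -0.0033733791156240903, 'R': array([[-0.02164837, -0.99950608, -0.02278016],
       [-0.99381556,  0.02399616, -0.10841965],
       [ 0.10891274,  0.02029217, -0.99384417]]), 't': array([-0.04310313,  0.46763255,  0.87421992]), 'shot': 2}
spring_a {'rect': [370.8, 178.3, 24.5, 49.0], 'confidence': 0.84}
seat {'rect': [240.2, 237.0, 37.1, 60.0], 'confidence': 0.9}
seat {'rect': [184.2, 122.0, 30.1, 53.5], 'confidence': 0.69}
leaf_a {'rect': [200.3, 193.9, 14.3, 38.2], 'confidence': 0.81}
leaf_a {'rect': [308.9, 203.8, 21.8, 34.8], 'confidence': 0.55}
leaf_a {'rect': [381.2, 182.2, 9.9, 35.0], 'confidence': 0.53}
```

View pics/scene0.png

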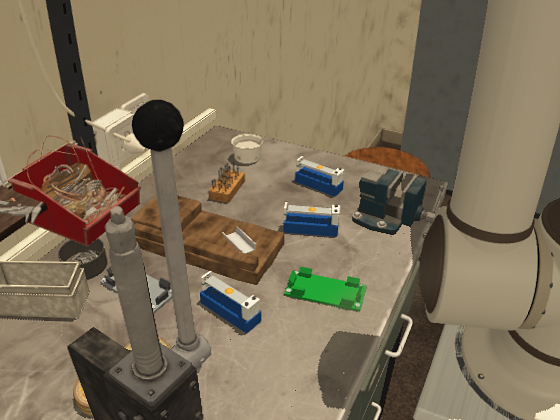

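View pics/top0.png

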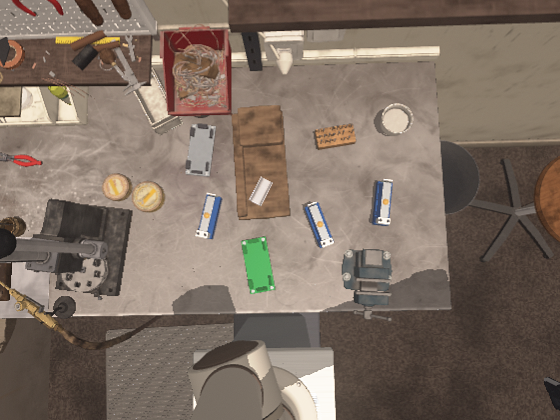

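```bash
python3 - <<'E'
import pickle,cv2
p=pickle.load(open('top0.pkl','rb'));c=cv2.cvtColor(p['color'],cv2.COLOR_RGB2BGR)[110:310,170:410]
cv2.imwrite('pics/c1.png',cv2.resize(c,(720,600),interpolation=cv2.INTER_CUBIC))
p=pickle.load(open('scene0.pkl','rb'));c=cv2.cvtColor(p['color'],cv2.COLOR_RGB2BGR)[145:325,90:380]
cv2.imwrite('pics/c2.png',cv2.resize(c,(800,497),interpolation=cv2.INTER_CUBIC))
E
```

```text
(no output)
```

View pics/c1.png

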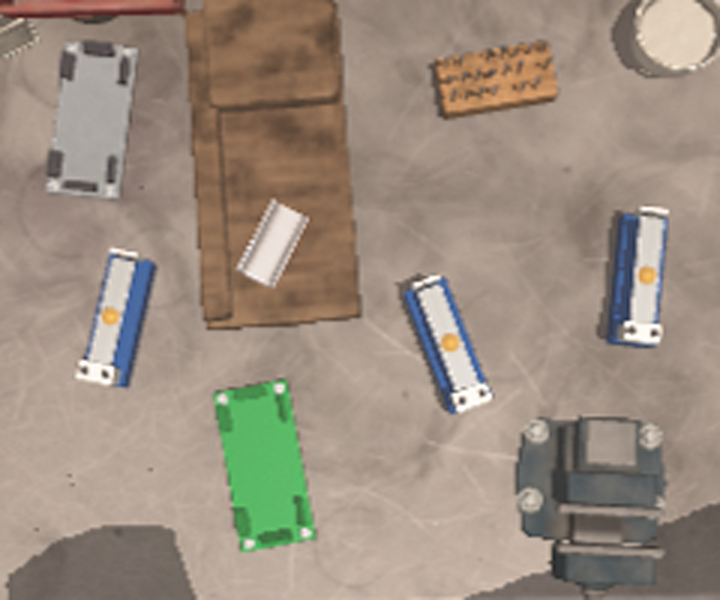

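View pics/c2.png

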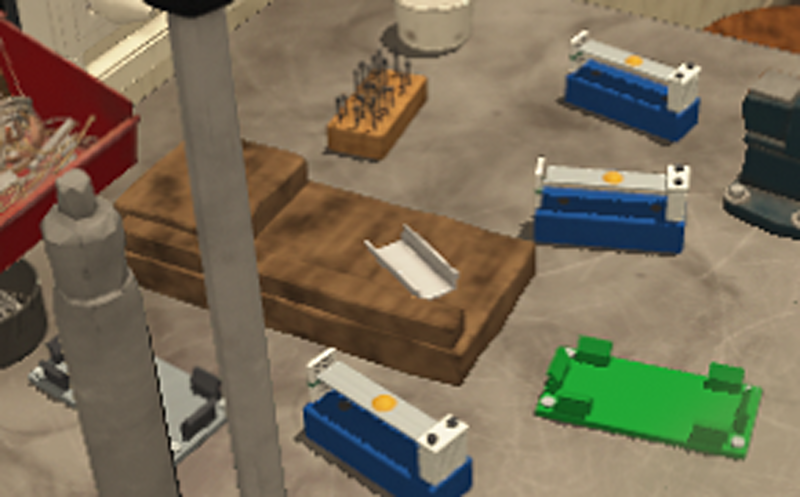

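Three blue units in the top view: left (209,215), middle (319,224), right (385,201). Grey seat at (201,149), with the green look-alike at (258,265). The small white channel on the board (262,190) isn't part of the job. I choose the grey seat. Next I'll measure positions.

```bash
cat >> h.py <<'E'
import pickle
def ray(p,u,v):
    x=np.array([(u-p['cx'])/p['fx'],(v-p['cy'])/p['fy']]);s=x.copy()
    for _ in range(20): s=x/(1+p['k1']*(s@s))
    d=p['R'].T@np.array([s[0],s[1],1]);return -p['R'].T@p['t'],d/np.linalg.norm(d)
def atz(p,u,v,z):
    o,d=ray(p,u,v);return o+d*(z-o[2])/d[2]
def proj(p,X):
    c=p['R']@np.asarray(X,float)+p['t'];s=c[:2]/c[2];s=s*(1+p['k1']*(s@s));return np.array([p['fx']*s[0]+p['cx'],p['fy']*s[1]+p['cy']])
def tri(a,b):
    A=0;B=0
    for p,u in(a,b):
        o,d=ray(p,*u);M=np.eye(3)-np.outer(d,d);A=A+M;B=B+M@o
    X=np.linalg.solve(A,B);return X,[np.linalg.norm(proj(p,X)-u) for p,u in(a,b)]
def blobs(p,box,f,amin=4):
    x,y,w,h=box;c=p['color'][y:y+h,x:x+w]
    hsv=cv2.cvtColor(c,cv2.COLOR_RGB2HSV).astype(int);m=f(hsv).astype(np.uint8)
    n,l,s,ce=cv2.connectedComponentsWithStats(m)
    return [(ce[i]+[x,y],s[i,4]) for i in range(1,n) if s[i,4]>=amin],m
E
python3 - <<'E'
from h import *
T=pickle.load(open('top0.pkl','rb'));S=pickle.load(open('scene0.pkl','rb'))
f=lambda h:(h[...,0]>10)&(h[...,0]<28)&(h[...,1]>140)&(h[...,2]>150)
tb={n:blobs(T,b,f)[0] for n,b in dict(L=(195,190,30,50),M=(300,200,40,50),R=(370,175,30,55)).items()}
sb={n:blobs(S,b,f)[0] for n,b in dict(L=(195,265,70,70),M=(280,200,65,40),R=(290,155,60,42)).items()}
for n in'LMR':
    print(n,tb[n],sb[n])
    a=max(tb[n],key=lambda q:q[1])[0];b=max(sb[n],key=lambda q:q[1])[0]
    print(tri((T,a),(S,b)), 'top@.048',atz(T,*a,.048))
    # axis from blue+white mask: min area rect
fb=lambda h:(h[...,0]>100)&(h[...,0]<125)&(h[...,1]>150)
g=lambda h:(h[...,0]>45)&(h[...,0]<75)&(h[...,1]>120)
for n,b in dict(L=(195,190,30,50),M=(300,200,40,50),R=(370,175,30,55)).items():
    bl,m=blobs(T,b,fb); pts=np.argwhere(m)[:,::-1]+[b[0],b[1]]
    print(n,cv2.minAreaRect(pts.astype(np.float32)))
c=cv2.cvtColor(T['color'],cv2.COLOR_RGB2BGR)
cv2.imwrite('pics/seat.png',cv2.resize(c[118:182,178:222],(440,640)[:2] if 0 else (412,600),interpolation=cv2.INTER_CUBIC))
big=[cv2.resize(c[190:242,190:230],(385,500),interpolation=cv2.INTER_CUBIC),cv2.resize(c[197:249,300:340],(385,500),interpolation=cv2.INTER_CUBIC)]
cv2.imwrite('pics/uLM.png',np.hstack(big))
E
```

```text
L [(array([206.21052632, 215.        ]), np.int32(19))] [(array([258.25      , 267.41666667]), np.int32(12)), (array([228.63414634, 290.58536585]), np.int32(41))]
(array([0.45674199, 0.11616353, 0.04567368]), [np.float64(0.14582256671763447), np.float64(0.21737118032085187)]) top@.048 [0.45620746 0.11552295 0.048     ]
M [(array([319.5       , 223.77777778]), np.int32(18))] [(array([311.72727273, 208.72727273]), np.int32(22))]
(array([ 0.43095298, -0.13639018,  0.04716031]), [np.float64(0.10326061261635032), np.float64(0.12540565689222424)]) top@.048 [ 0.43067788 -0.13640496  0.048     ]
R [(array([385.11764706, 201.41176471]), np.int32(17))] [(array([319.4375, 166.625 ]), np.int32(16))]
(array([ 0.47737895, -0.28356144,  0.04677187]), [np.float64(0.10644188015305266), np.float64(0.11470343462076582)]) top@.048 [ 0.47700302 -0.28334086  0.048     ]
L ((0.0, 0.0), (0.0, 0.0), 0.0)
M ((323.413818359375, 220.0344696044922), (34.53933334350586, 0.37139034271240234), 68.19859313964844)
R ((0.0, 0.0), (0.0, 0.0), 0.0)
```

View pics/seat.png

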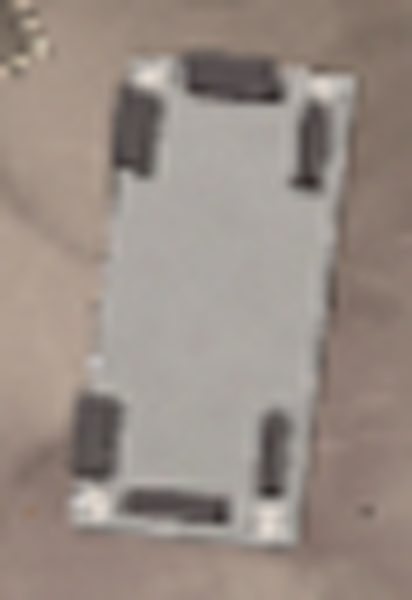

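View pics/uLM.png

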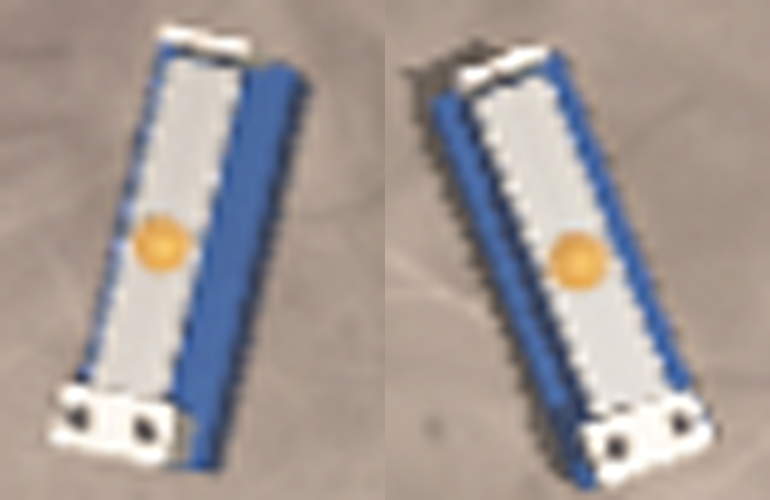

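```bash
cat >> h.py <<'E'
from scipy.spatial.transform import Rotation as Ro
def plan(pos,yaw,n=1):
    o=bot.get_obs();Rc=Ro.from_euler('xyz',o['tcp_rot'],degrees=True)
    # choose yaw mod 180 nearest
    y0=o['tcp_rot'][2];yaw=yaw+180*np.round((y0-yaw)/180)
    Rt=Ro.from_euler('xyz',[180,0,yaw],degrees=True)
    d=Rc.inv().apply(np.array(pos)-o['ee_pos'])*1000;rv=(Rc.inv()*Rt).as_rotvec()
    print('t',round(o['time'],2),'total tool shift mm',d.round(1),'rotvec',rv.round(4),'yaw',round(yaw,2),'| /n',(d/n).round(1),(rv/n).round(4))
E
python3 - <<'E'
from h import *
T=pickle.load(open('top0.pkl','rb'))
def u(x,y,ox,oy,s): return ((x+.5)/s-.5+ox,(y+.5)/s-.5+oy)
for n,a,b in(('L',u(112,421,190,190,9.62),u(205,40,190,190,9.62)),('M',u(264.5,433,300,197,9.62),u(120,67,300,197,9.62)),('R',u(642,332,170,110,3),u(655,211,170,110,3))):
    P=atz(T,*a,.054);Q=atz(T,*b,.051);d=Q-P
    print(n,P.round(4),Q.round(4),'len',np.linalg.norm(d[:2]).round(4),'yaw',np.degrees(np.arctan2(d[1],d[0])).round(1),'mid',((P+Q)/2).round(4))
s=9.37
c=[atz(T,*u(x,y,178,118,s),.0065) for x,y in((152,70),(322,82),(90,502),(268,520))]
for k in c:print(k.round(4))
print('seat',np.mean(c,0).round(4)); 
for a,b in((2,0),(3,1)):
    d=c[b]-c[a];print(np.degrees(np.arctan2(d[1],d[0])),np.linalg.norm(d))
for a,b in((1,0),(3,2)):
    d=c[b]-c[a];print(np.degrees(np.arctan2(d[1],d[0]))-90,np.linalg.norm(d))
plan([.477,-.2835,.25],-6,9)
E
```

```text
L [0.4152 0.1254 0.054 ] [0.5036 0.1044 0.051 ] len 0.0908 yaw -13.4 mid [0.4594 0.1149 0.0525]
M [ 0.3909 -0.1512  0.054 ] [ 0.4759 -0.1211  0.051 ] len 0.0902 yaw 19.5 mid [ 0.4334 -0.1361  0.0525]
R [ 0.4345 -0.2766  0.054 ] [ 0.5245 -0.2914  0.051 ] len 0.0911 yaw -9.3 mid [ 0.4795 -0.284   0.0525]
[0.6783 0.1544 0.0065]
[0.6739 0.1106 0.0065]
[0.566  0.1698 0.0065]
[0.5602 0.1245 0.0065]
seat [0.6196 0.1398 0.0065]
-7.828661109360675 0.11335435370748957
-6.992058471679673 0.11452041993010653
-5.817764922567875 0.0440084211719562
-7.338743051521874 0.04565509568157594
t 0.5 total tool shift mm [ 3.712e+02 -1.375e+02  3.000e-01] rotvec [-1.000e-04  0.000e+00  4.065e-01] yaw -6.0 | /n [ 41.2 -15.3   0. ] [-0.      0.      0.0452]
```

servo_tool:
  motion:
    - [[46,-17,0,0,0,0.09],[46,-13,0,0,0,0.09],[46,-9,0,0,0,0.09],[46,-5,0,0,0,0.09],[46,-2,0,0,0,0.09]]
  gripper: 0
  newtons: 40

```text
time: 1.0
ee_pos: [0.3828, -0.4514, 0.2511]
tcp_rot: [180.0, -0.1, -8.7]
wrist_force: [0.2, -0.5, 0.7]
opening: 0.0124
```

```bash
python3 - <<'E'
from h import *
plan([.477,-.2835,.16],-9,5)
E
```

```text
t 1.0 total tool shift mm [  67.7 -180.3   91. ] rotvec [ 0.0008 -0.0009  0.0057] yaw -9.0 | /n [ 13.5 -36.1  18.2] [ 0.0002 -0.0002  0.0011]
```

servo_tool:
  motion:
    - [[13,-36,15,0,0,0],[13,-36,25,0,0,0],[13,-36,25,0,0,0],[13,-36,25,0,0,0],[13,-36,25,0,0,0]]

```text
time: 1.5
ee_pos: [0.4724, -0.2827, 0.1344]
tcp_rot: [180.0, -0.0, -8.5]
wrist_force: [-0.1, -0.6, -0.1]
opening: 0.0001
```

servo_tool:
  motion:
    - [[0,0,25,0,0,0],[0,0,10,0,0,0],[0,0,0,0,0,0]]

```text
time: 1.8
ee_pos: [0.4711, -0.284, 0.0992]
tcp_rot: [-180.0, 0.1, -8.5]
wrist_force: [0.4, -0.2, 0.7]
opening: 0.0
```

```bash
python3 - <<'E'
from h import *
plan([.477,-.2835,.075],-9)
for n in('top','scene'):
    p=bot.camera(n);save(p,n+'1.png');c=cv2.cvtColor(p['color'],cv2.COLOR_RGB2BGR)
    x,y=(335,150) if n=='top' else (265,120)
    cv2.imwrite('pics/%s1c.png'%n,cv2.resize(c[y:y+100,x:x+100],(600,600),interpolation=cv2.INTER_CUBIC))
o=bot.get_obs();print(o['wrist_force'],o['ee_pos'])
E
```

```text
t 1.8 total tool shift mm [ 5.8 -1.3 24.1] rotvec [-0.0008  0.0022  0.0088] yaw -9.0 | /n [ 5.8 -1.3 24.1] [-0.0008  0.0022  0.0088]
[ 0.29342965 -0.8162439   0.92832465] [ 0.47190615 -0.2849698   0.10134541]
```

View pics/scene1c.png

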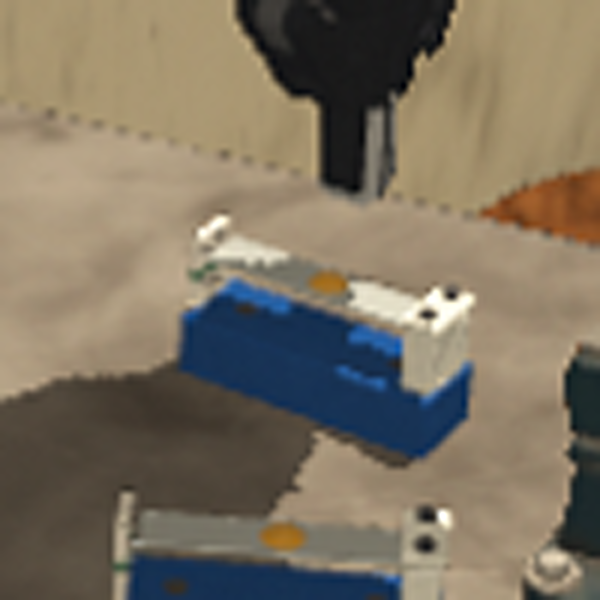

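servo_tool:
  motion:
    - [[5,-1,10,0,0,0.01],[0,0,10,0,0,0],[0,0,0,0,0,0],[0,0,0,0,0,0]]

```text
time: 2.3
ee_pos: [0.4767, -0.2839, 0.0799]
tcp_rot: [-180.0, 0.0, -9.1]
wrist_force: [-0.1, 0.8, 0.4]
opening: -0.0002
```

```bash
python3 - <<'E'
from h import *
for n in('top','scene'):
    p=bot.camera(n);c=cv2.cvtColor(p['color'],cv2.COLOR_RGB2BGR)
    o=bot.get_obs();print(o['wrist_force'].round(2),o['ee_pos'].round(4))
    x,y=(345,160) if n=='top' else (285,130)
    e=o['ee_pos']-[0,0,.019]; print((proj(p,e)-[x,y])*10,(proj(p,[.477,-.2835,.049])-[x,y])*10)
    cv2.imwrite('pics/%s2c.png'%n,cv2.resize(c[y:y+60,x:x+60],(600,600),interpolation=cv2.INTER_CUBIC))
E
```

```text
[0.31 0.29 0.23] [ 0.4769 -0.284   0.0803]
[418.55296017 406.74520452] [402.9693714  413.53004872]
[-0.1   0.86  0.35] [ 0.477  -0.284   0.0805]
[352.0906139  303.60698946] [347.69233924 357.57405676]
```

View pics/scene2c.png

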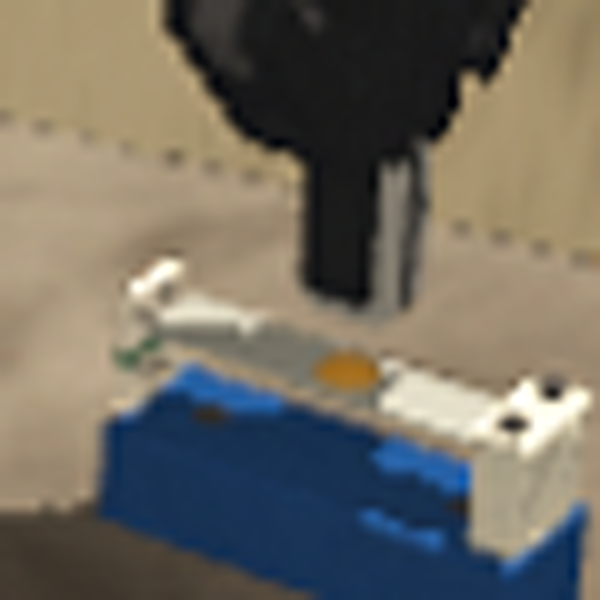

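View pics/top2c.png

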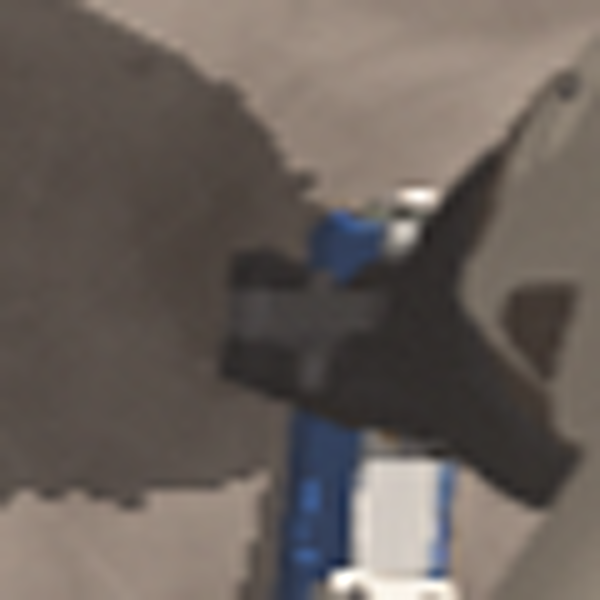

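servo_tool:
  motion:
    - [[0,0,5,0,0,0],[0,0,4,0,0,0],[0,0,0,0,0,0]]

```text
time: 2.7
ee_pos: [0.4766, -0.2837, 0.0705]
tcp_rot: [-180.0, 0.1, -9.1]
wrist_force: [0.8, 0.2, 0.2]
opening: -0.0002
```

servo_tool:
  motion:
    - [[0,0,2,0,0,0],[0,0,0,0,0,0]]

```text
time: 2.9
ee_pos: [0.4769, -0.2838, 0.0691]
tcp_rot: [-180.0, 0.0, -9.1]
wrist_force: [0.1, -0.4, -0.5]
opening: -0.0001
```

servo_tool:
  motion:
    - [[0,0,2,0,0,0],[0,0,0,0,0,0]]

```text
time: 3.1
ee_pos: [0.477, -0.2839, 0.0672]
tcp_rot: [180.0, -0.0, -9.1]
wrist_force: [-0.2, -0.6, 1.0]
opening: 0.0002
```

servo_tool:
  motion:
    - [[0,0,1,0,0,0],[0,0,0,0,0,0]]

```text
time: 3.3
ee_pos: [0.4771, -0.284, 0.0664]
tcp_rot: [180.0, -0.0, -9.1]
wrist_force: [-0.1, 0.1, 1.5]
opening: -0.0
```

servo_tool:
  motion:
    - [[0,0,1,0,0,0],[0,0,0,0,0,0]]

```text
time: 3.5
ee_pos: [0.4771, -0.2839, 0.0654]
tcp_rot: [180.0, -0.0, -9.1]
wrist_force: [0.1, 1.0, 2.4]
opening: -0.0003
```

servo_tool:
  motion:
    - [[0,0,2,0,0,0],[0,0,0,0,0,0]]

```text
time: 3.7
ee_pos: [0.4772, -0.2839, 0.0634]
tcp_rot: [180.0, -0.0, -9.1]
wrist_force: [-0.1, 0.3, 3.8]
opening: -0.0001
```

servo_tool:
  motion:
    - [[0,0,1,0,0,0],[0,0,0,0,0,0],[0,0,0,0,0,0]]

```text
time: 4.0
ee_pos: [0.4772, -0.284, 0.0627]
tcp_rot: [180.0, -0.0, -9.1]
wrist_force: [-0.2, 0.9, 6.0]
opening: 0.0003
```

servo_tool:
  motion:
    - [[0,0,1.5,0,0,0],[0,0,0,0,0,0],[0,0,0,0,0,0]]

```text
time: 4.3
ee_pos: [0.4771, -0.284, 0.0614]
tcp_rot: [180.0, -0.0, -9.1]
wrist_force: [-1.1, 0.9, 6.8]
opening: 0.0
```

```bash
python3 - <<'E'
from h import *
p=bot.camera('scene');save(p,'s3.png');c=cv2.cvtColor(p['color'],cv2.COLOR_RGB2BGR)
o=bot.get_obs();print(o['wrist_force'].round(2),o['ee_pos'].round(4))
x,y=285,130
cv2.imwrite('pics/s3c.png',cv2.resize(c[y:y+60,x:x+60],(600,600),interpolation=cv2.INTER_CUBIC))
E
```

```text
[-0.49  0.75  7.1 ] [ 0.4771 -0.284   0.0614]
```

View pics/s3c.png

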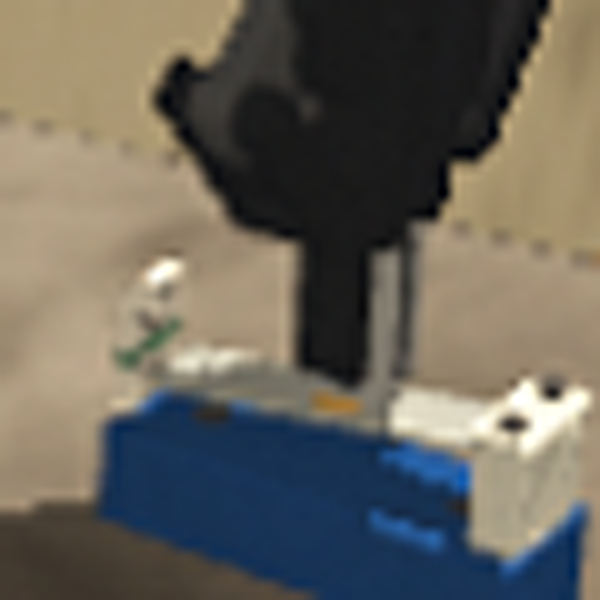

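R is the tired one: 6.2 mm down at about 7 N, with the leaf end well below the green mark. Next I'll press the middle unit.

servo_tool:
  motion:
    - [[0,0,-15,0,0,0],[0,0,-45,0,0,0],[0,-36,0,0,0,-0.12],[-4,-36,0,0,0,-0.12],[-8,-36,0,0,0,-0.12]]

```text
time: 4.85
ee_pos: [0.4693, -0.1759, 0.1214]
tcp_rot: [180.0, -0.0, 11.8]
wrist_force: [-0.3, 0.4, 0.3]
opening: -0.0002
```

```bash
python3 - <<'E'
from h import *
plan([.431,-.1364,.075],19.5)
E
```

```text
t 4.85 total tool shift mm [-29.4 -46.5  46.4] rotvec [ 1.000e-04 -3.000e-04 -1.339e-01] yaw 19.5 | /n [-29.4 -46.5  46.4] [ 1.000e-04 -3.000e-04 -1.339e-01]
```

servo_tool:
  motion:
    - [[-15,-23,0,0,0,-0.12],[-16,-20,0,0,0,0],[0,0,30,0,0,0],[0,0,0,0,0,0]]

```text
time: 5.25
ee_pos: [0.4265, -0.1427, 0.0888]
tcp_rot: [-179.9, 0.2, 18.5]
wrist_force: [-0.7, 0.7, -0.0]
opening: -0.0002
```

```bash
python3 - <<'E'
from h import *
plan([.431,-.1364,.069],19.5)
E
```

```text
t 5.25 total tool shift mm [ 6.3 -4.5 19.8] rotvec [-0.0022  0.003  -0.018 ] yaw 19.5 | /n [ 6.3 -4.5 19.8] [-0.0022  0.003  -0.018 ]
```

servo_tool:
  motion:
    - [[6,-4,6,0,0,-0.015],[0,0,7,0,0,0],[0,0,4,0,0,0],[0,0,0,0,0,0],[0,0,0,0,0,0]]

```text
time: 5.75
ee_pos: [0.4328, -0.138, 0.0739]
tcp_rot: [-180.0, 0.0, 19.3]
wrist_force: [-0.4, 0.2, -0.9]
opening: -0.0001
```

```bash
python3 - <<'E'
from h import *
plan([.431,-.1364,.068],19.5)
p=bot.camera('scene');save(p,'s4.png');c=cv2.cvtColor(p['color'],cv2.COLOR_RGB2BGR)
o=bot.get_obs();print(o['wrist_force'].round(2),o['ee_pos'].round(4))
x,y=280,180
print((proj(p,o['ee_pos']-[0,0,.019])-[x,y])*10)
cv2.imwrite('pics/s4c.png',cv2.resize(c[y:y+60,x:x+60],(600,600),interpolation=cv2.INTER_CUBIC))
E
```

```text
t 5.75 total tool shift mm [-1.2 -2.1  5.9] rotvec [-0.      0.0001 -0.0037] yaw 19.5 | /n [-1.2 -2.1  5.9] [-0.      0.0001 -0.0037]
[-0.92 -0.27  0.05] [ 0.4329 -0.138   0.074 ]
[314.43291901 244.60975124]
```

View pics/s4c.png

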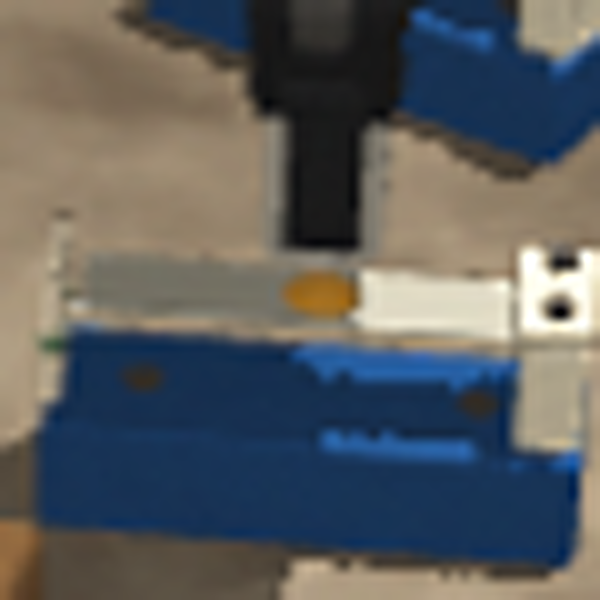

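servo_tool:
  motion:
    - [[-1,-2,3,0,0,0],[0,0,2,0,0,0],[0,0,1,0,0,0],[0,0,0,0,0,0]]

```text
time: 6.2
ee_pos: [0.431, -0.1362, 0.0677]
tcp_rot: [-180.0, 0.0, 19.3]
wrist_force: [0.3, 0.3, 0.9]
opening: -0.0002
```

servo_tool:
  motion:
    - [[0,0,1,0,0,0],[0,0,0,0,0,0]]

```text
time: 6.4
ee_pos: [0.4312, -0.1363, 0.067]
tcp_rot: [180.0, -0.0, 19.3]
wrist_force: [-0.6, 1.2, 2.8]
opening: 0.0002
```

servo_tool:
  motion:
    - [[0,0,1,0,0,0],[0,0,0,0,0,0]]

```text
time: 6.6
ee_pos: [0.4312, -0.1363, 0.0661]
tcp_rot: [180.0, -0.0, 19.3]
wrist_force: [-2.3, 1.2, 6.4]
opening: 0.0001
```

M is the hard one: about 6.4 N at roughly 1.6 mm. That leaves L, the left unit, to be confirmed by pressing it.

servo_tool:
  motion:
    - [[0,0,-15,0,0,0],[0,0,-45,0,0,0],[15,-40,-20,0,0,0.11],[15,-40,-10,0,0,0.11],[10,-42,0,0,0,0.11]]

```text
time: 7.1
ee_pos: [0.4436, -0.0073, 0.1576]
tcp_rot: [180.0, -0.2, 0.0]
wrist_force: [0.9, -0.2, -0.6]
opening: 0.0002
```

servo_tool:
  motion:
    - [[5,-42,0,0,0,0.11],[0,-42,0,0,0,0.11],[0,0,0,0,0,0]]

```text
time: 7.4
ee_pos: [0.4423, -0.0223, 0.1571]
tcp_rot: [-175.8, 0.3, -5.3]
wrist_force: [0.3, -0.7, -0.4]
opening: 0.0003
```

```bash
python3 - <<'E'
from h import *
plan([.4562,.1160,.075],-13.4)
p=bot.camera('scene');save(p,'s5.png')
E
```

```text
t 7.4 total tool shift mm [   1.4 -132.7   92. ] rotvec [-0.0724  0.0112  0.1404] yaw -13.4 | /n [   1.4 -132.7   92. ] [-0.0724  0.0112  0.1404]
```

View pics/s5.png

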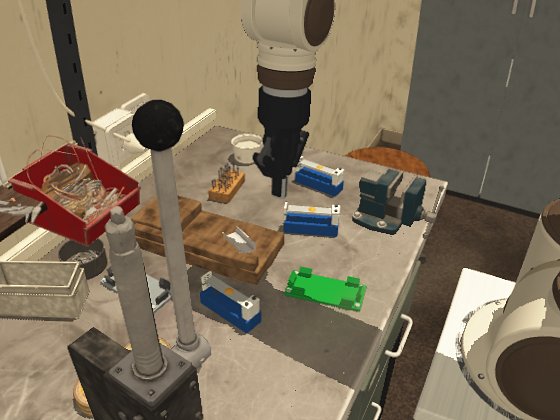

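```bash
python3 - <<'E'
from h import *
o=bot.get_obs();print({k:np.round(v,3) for k,v in o.items()})
p=bot.camera('scene');print(proj(p,o['ee_pos']-[0,0,.019]))
p=bot.camera('top');save(p,'t5.png');o=bot.get_obs();print({k:np.round(v,3) for k,v in o.items()})
E
```

```text
{'time': np.float64(7.45), 'q': array([ -5.373, -10.288, -15.006,  85.622,   4.118, 179.944]), 'qd': array([ 0.454, -0.04 , -0.086, -0.12 , -0.636,  0.118]), 'joint_efforts': array([-2.2200e-01, -3.5724e+01,  4.7094e+01,  1.5200e-01,  4.1800e-01,
       -4.0000e-03]), 'ee_pos': array([ 0.442, -0.022,  0.157]), 'tcp_rot': array([-175.882,    0.336,   -5.317]), 'wrist_force': array([ 0.292,  0.718, -0.375]), 'torque': array([-0.048,  0.   , -0.037]), 'opening': np.float64(-0.0)}
[279.13037236 196.27577465]
{'time': np.float64(7.55), 'q': array([ -5.341, -10.291, -15.01 ,  85.62 ,   4.109, 179.944]), 'qd': array([ 0.285,  0.007,  0.025,  0.102,  0.133, -0.073]), 'joint_efforts': array([ -0.183, -35.663,  47.037,   0.072,   0.244,  -0.   ]), 'ee_pos': array([ 0.442, -0.022,  0.157]), 'tcp_rot': array([-175.891,    0.335,   -5.285]), 'wrist_force': array([0.087, 0.481, 0.003]), 'torque': array([-0.033, -0.045,  0.002]), 'opening': np.float64(0.0)}
```

View pics/t5.png

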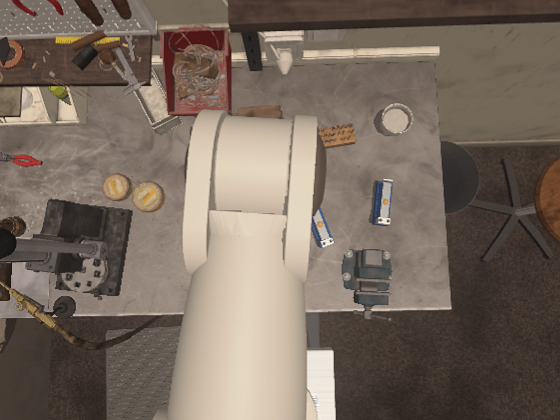

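Joint 6 hit its +180° end. I'll fix the tilt and go round the other way, using yaw 166.6 (the same grasp by a half turn).

servo_tool:
  motion:
    - [[0,0,0,-0.07,0.01,0],[0,0,0,0,0,-0.145],[0,0,0,0,0,-0.145],[0,0,0,0,0,-0.145],[0,0,0,0,0,-0.145]]

```text
time: 8.05
ee_pos: [0.4415, -0.0327, 0.1571]
tcp_rot: [-179.7, -0.5, 29.1]
wrist_force: [0.5, -0.0, 0.6]
opening: -0.0003
```

servo_tool:
  motion:
    - [[0,0,0,0,0,-0.145],[0,0,0,0,0,-0.145],[0,0,0,0,0,-0.145],[0,0,0,0,0,-0.145],[0,0,0,0,0,-0.145]]

```text
time: 8.55
ee_pos: [0.4415, -0.0327, 0.1571]
tcp_rot: [179.9, -0.6, 70.6]
wrist_force: [-0.3, 0.4, -0.7]
opening: -0.0
```

servo_tool:
  motion:
    - [[0,0,0,0,0,-0.145],[0,0,0,0,0,-0.145],[0,0,0,0,0,-0.145],[0,0,0,0,0,-0.145],[0,0,0,0,0,-0.145]]

```text
time: 9.05
ee_pos: [0.4415, -0.0327, 0.1571]
tcp_rot: [179.5, -0.4, 112.1]
wrist_force: [0.1, 0.1, -0.8]
opening: 0.0
```

servo_tool:
  motion:
    - [[0,0,0,0,0,-0.145],[0,0,0,0,0,-0.145],[0,0,0,0,0,-0.145],[0,0,0,0,0,-0.145],[0,0,0,0,0,-0.145]]

```text
time: 9.55
ee_pos: [0.4415, -0.0328, 0.1571]
tcp_rot: [179.4, 0.0, 153.7]
wrist_force: [-0.1, -0.7, 0.0]
opening: 0.0003
```

```bash
python3 - <<'E'
from h import *
plan([.4562,.1160,.085],166.6,4); o=bot.get_obs();print(o['q'].round(1),o['tcp_rot'],o['ee_pos'])
E
```

```text
t 9.55 total tool shift mm [ 52.9 139.1  73.6] rotvec [ 0.0105  0.0014 -0.2257] yaw 166.6 | /n [13.2 34.8 18.4] [ 0.0026  0.0004 -0.0564]
[ -4.6 -10.8 -15.4  85.2   0.6  21.8] [1.79393089e+02 1.45485176e-02 1.53670254e+02] [ 0.4415337  -0.03275445  0.15711235]
```

servo_tool:
  motion:
    - [[10,36,0,0.01,0,-0.06],[8,36,0,0,0,-0.06],[5,36,0,0,0,-0.06],[3,36,20,0,0,0],[0,0,0,0,0,0]]

```text
time: 10.05
ee_pos: [0.4699, 0.1141, 0.1353]
tcp_rot: [-180.0, -0.1, 163.8]
wrist_force: [-0.1, -1.3, 0.1]
opening: 0.0001
```

```bash
python3 - <<'E'
from h import *
plan([.4562,.1160,.080],166.6); o=bot.get_obs();print(o['q'].round(1),o['tcp_rot'],o['ee_pos'])
E
```

```text
t 10.05 total tool shift mm [13.6 -2.  55.3] rotvec [ 0.     -0.0019 -0.0481] yaw 166.6 | /n [13.6 -2.  55.3] [ 0.     -0.0019 -0.0481]
[ 13.6  -4.7 -12.4  82.5   0.1  29.8] [-1.79998117e+02 -1.11550452e-01  1.63842406e+02] [0.46994672 0.11406895 0.13527768]
```

servo_tool:
  motion:
    - [[13,-2,20,0,0,-0.045],[0,0,20,0,0,0],[0,0,15,0,0,0],[0,0,0,0,0,0],[0,0,0,0,0,0]]

```text
time: 10.55
ee_pos: [0.4576, 0.1126, 0.0831]
tcp_rot: [179.9, 0.0, 166.2]
wrist_force: [0.1, -0.6, 0.2]
opening: -0.0003
```

```bash
python3 - <<'E'
from h import *
plan([.4562,.1160,.069],166.6)
p=bot.camera('scene');c=cv2.cvtColor(p['color'],cv2.COLOR_RGB2BGR)
o=bot.get_obs();print(o['wrist_force'].round(2),o['ee_pos'].round(4),o['tcp_rot'])
x,y=195,255
print((proj(p,o['ee_pos']-[0,0,.019])-[x,y])*7.5)
cv2.imwrite('pics/s6c.png',cv2.resize(c[y:y+80,x:x+80],(600,600),interpolation=cv2.INTER_CUBIC))
E
```

```text
t 10.55 total tool shift mm [ 2.1  3.  14.1] rotvec [ 0.0009  0.0006 -0.0076] yaw 166.6 | /n [ 2.1  3.  14.1] [ 0.0009  0.0006 -0.0076]
[-0.63 -0.69  0.18] [0.4579 0.1127 0.0836] [1.79922159e+02 7.82883539e-02 1.66167499e+02]
[253.50888228 185.03224901]
```

View pics/s6c.png

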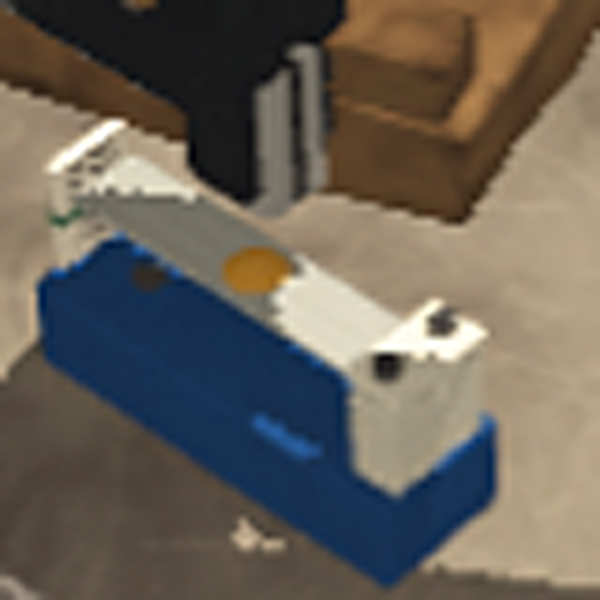

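servo_tool:
  motion:
    - [[2,3,5,0,0,-0.007],[0,0,5,0,0,0],[0,0,3,0,0,0],[0,0,1,0,0,0],[0,0,0,0,0,0]]

```text
time: 11.1
ee_pos: [0.4561, 0.1162, 0.0685]
tcp_rot: [180.0, 0.0, 166.6]
wrist_force: [0.1, 0.2, 1.0]
opening: 0.0001
```

servo_tool:
  motion:
    - [[0,0,1,0,0,0],[0,0,0,0,0,0]]

```text
time: 11.3
ee_pos: [0.4563, 0.1162, 0.0678]
tcp_rot: [179.9, 0.0, 166.6]
wrist_force: [0.2, 1.0, -0.5]
opening: -0.0002
```

servo_tool:
  motion:
    - [[0,0,1,0,0,0],[0,0,0,0,0,0]]

```text
time: 11.5
ee_pos: [0.4563, 0.1163, 0.0669]
tcp_rot: [179.9, 0.1, 166.6]
wrist_force: [1.2, -0.0, 2.0]
opening: 0.0
```

servo_tool:
  motion:
    - [[0,0,1,0,0,0],[0,0,0,0,0,0]]

```text
time: 11.7
ee_pos: [0.4564, 0.1163, 0.0659]
tcp_rot: [179.9, 0.1, 166.6]
wrist_force: [0.2, 0.4, 3.2]
opening: -0.0
```

servo_tool:
  motion:
    - [[0,0,1,0,0,0],[0,0,0,0,0,0]]

```text
time: 11.9
ee_pos: [0.4564, 0.1163, 0.065]
tcp_rot: [179.9, 0.1, 166.6]
wrist_force: [0.2, -0.6, 6.0]
opening: -0.0003
```

servo_tool:
  motion:
    - [[0,0,1,0,0,0],[0,0,0,0,0,0],[0,0,0,0,0,0]]

```text
time: 12.2
ee_pos: [0.4565, 0.1163, 0.0642]
tcp_rot: [179.9, 0.1, 166.6]
wrist_force: [-0.2, 0.5, 5.8]
opening: -0.0001
```

servo_tool:
  motion:
    - [[0,0,0.5,0,0,0],[0,0,0,0,0,0],[0,0,0,0,0,0]]

```text
time: 12.5
ee_pos: [0.4564, 0.1163, 0.0638]
tcp_rot: [179.9, 0.1, 166.6]
wrist_force: [0.2, -0.7, 7.6]
opening: -0.0002
```

```bash
python3 - <<'E'
from h import *
F=[]
for i in range(6):
    p=bot.camera('scene');o=bot.get_obs();F.append(np.r_[o['wrist_force'],o['ee_pos'][2]*1000])
print(np.array(F).round(2),np.mean(F,0).round(2),o['time'])
c=cv2.cvtColor(p['color'],cv2.COLOR_RGB2BGR);x,y=195,255
cv2.imwrite('pics/s7c.png',cv2.resize(c[y:y+80,x:x+80],(600,600),interpolation=cv2.INTER_CUBIC))
E
```

```text
[[-0.37 -0.73  6.49 63.83]
 [-0.77 -0.8   8.24 63.81]
 [-0.77 -0.38  8.02 63.79]
 [-0.59 -0.81  7.26 63.8 ]
 [-1.11 -0.91  7.12 63.83]
 [-0.99 -0.97  6.87 63.83]] [-0.77 -0.77  7.33 63.82] 12.8
```

View pics/s7c.png

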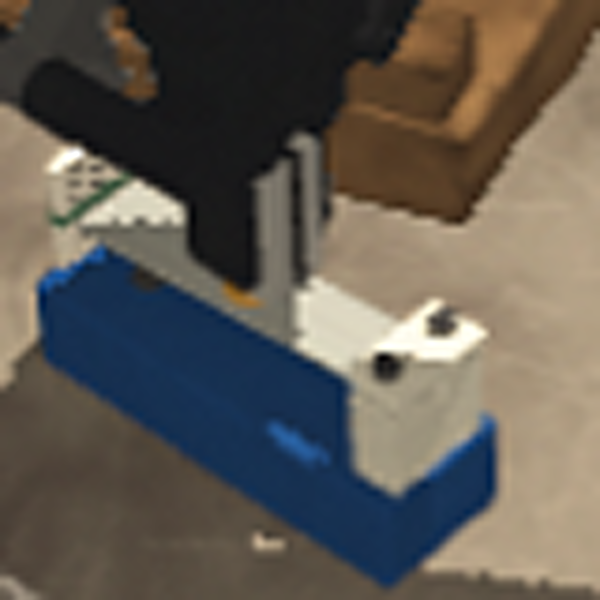

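Good: 7.3 N at about 3.7 mm, with the leaf end on the green mark. I'll push to about 8 N and hold.

servo_tool:
  motion:
    - [[0,0,0.4,0,0,0],[0,0,0,0,0,0],[0,0,0,0,0,0],[0,0,0,0,0,0],[0,0,0,0,0,0]]

```text
time: 13.3
ee_pos: [0.4565, 0.1163, 0.0635]
tcp_rot: [179.9, 0.1, 166.6]
wrist_force: [-0.3, -1.0, 8.5]
opening: 0.0001
```

servo_tool:
  motion:
    - [[0,0,0,0,0,0],[0,0,0,0,0,0],[0,0,0,0,0,0],[0,0,0,0,0,0],[0,0,0,0,0,0]]

```text
time: 13.8
ee_pos: [0.4565, 0.1163, 0.0635]
tcp_rot: [179.9, 0.1, 166.6]
wrist_force: [-1.1, -1.2, 8.2]
opening: 0.0001
```

```bash
python3 - <<'E'
from h import *
F=[]
for i in range(6):
    p=bot.camera('scene');o=bot.get_obs();F.append(np.r_[o['wrist_force'],o['ee_pos'][2]*1000])
print(np.mean(F,0).round(2),o['time'])
E
```

```text
[-0.83 -0.75  7.97 63.49] 14.1
```

servo_tool:
  motion:
    - [[0,0,-10,0,0,0],[0,0,-40,0,0,0],[0,0,0,0,0,0],[0,0,0,0,0,0]]

```text
time: 14.5
ee_pos: [0.4565, 0.1164, 0.1136]
tcp_rot: [179.9, 0.1, 166.6]
wrist_force: [-0.4, -0.4, 0.3]
opening: -0.0
```

servo_tool:
  motion:
    - [[0,0,0,0,0,0],[0,0,0,0,0,0],[0,0,0,0,0,0],[0,0,0,0,0,0]]
  gripper: 62

```text
time: 14.9
ee_pos: [0.4559, 0.1162, 0.1123]
tcp_rot: [180.0, -0.0, 166.6]
wrist_force: [1.0, -0.2, 0.0]
opening: 0.0578
```

```bash
python3 - <<'E'
from h import *
plan([.4562,.1160,.026],166.6)
p=bot.camera('scene');c=cv2.cvtColor(p['color'],cv2.COLOR_RGB2BGR);x,y=185,205
cv2.imwrite('pics/s8c.png',cv2.resize(c[y:y+130,x:x+130],(600,600),interpolation=cv2.INTER_CUBIC))
p=bot.camera('top');c=cv2.cvtColor(p['color'],cv2.COLOR_RGB2BGR);x,y=165,115
cv2.imwrite('pics/t8c.png',cv2.resize(c[y:y+130,x:x+130],(600,600),interpolation=cv2.INTER_CUBIC))
E
```

```text
t 14.9 total tool shift mm [-0.4 -0.1 86.3] rotvec [ 0.0006 -0.0004 -0.    ] yaw 166.6 | /n [-0.4 -0.1 86.3] [ 0.0006 -0.0004 -0.    ]
```

View pics/s8c.png

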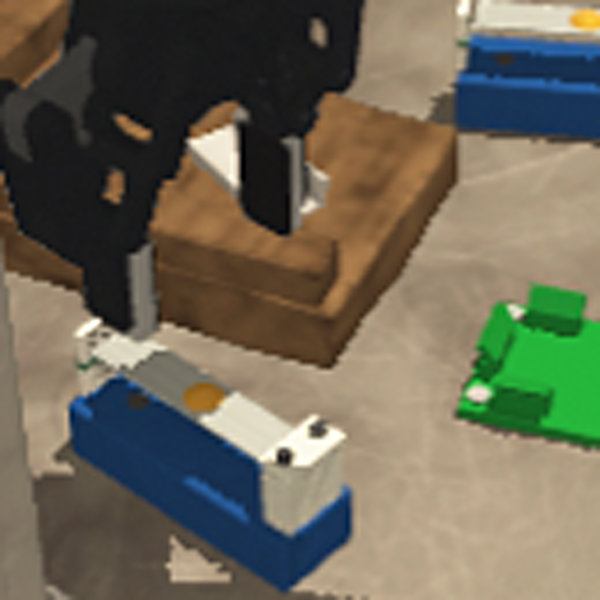

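View pics/t8c.png

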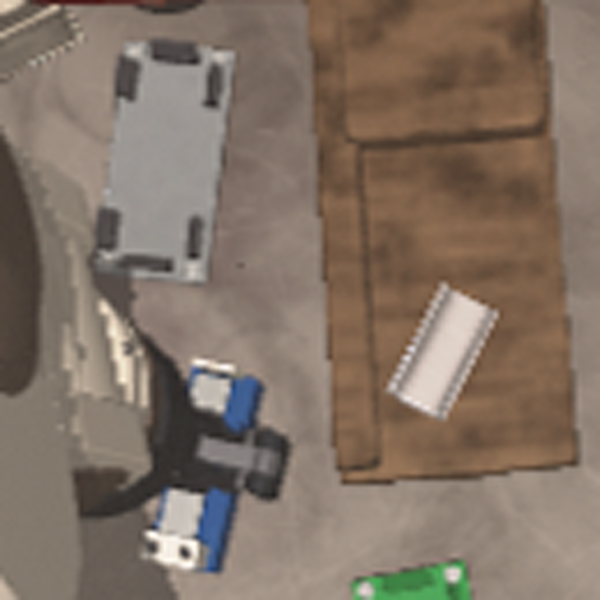

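servo_tool:
  motion:
    - [[0,0,25,0,0,0],[0,0,25,0,0,0],[0,0,20,0,0,0],[0,0,0,0,0,0]]

```text
time: 15.4
ee_pos: [0.4545, 0.1159, 0.0402]
tcp_rot: [-179.9, -0.2, 166.6]
wrist_force: [-0.2, -0.6, -0.3]
opening: 0.062
```

servo_tool:
  motion:
    - [[0,0,10,0,0,0],[0,0,6,0,0,0],[0,0,0,0,0,0],[0,0,0,0,0,0]]

```text
time: 15.8
ee_pos: [0.4565, 0.1164, 0.0273]
tcp_rot: [179.9, 0.1, 166.6]
wrist_force: [-0.3, -0.5, -0.1]
opening: 0.0622
```

servo_tool:
  motion:
    - [[0,0,0,0,0,0],[0,0,0,0,0,0],[0,0,0,0,0,0],[0,0,0,0,0,0],[0,0,0,0,0,0]]
  gripper: 20
  newtons: 30

```text
time: 16.3
ee_pos: [0.4566, 0.1165, 0.0275]
tcp_rot: [179.9, 0.1, 166.6]
wrist_force: [-0.0, 0.4, 5.9]
opening: 0.0333
```

```bash
python3 - <<'E'
from h import *
o=bot.get_obs();print(o['wrist_force'].round(2),o['torque'],o['ee_pos'].round(4),o['opening'])
p=bot.camera('scene');c=cv2.cvtColor(p['color'],cv2.COLOR_RGB2BGR);x,y=185,205
cv2.imwrite('pics/s9c.png',cv2.resize(c[y:y+130,x:x+130],(600,600),interpolation=cv2.INTER_CUBIC))
E
```

```text
[-0.02  0.45  5.9 ] [ 0.23867893  0.04062219 -0.05140536] [0.4566 0.1165 0.0275] 0.03331743107878505
```

View pics/s9c.png

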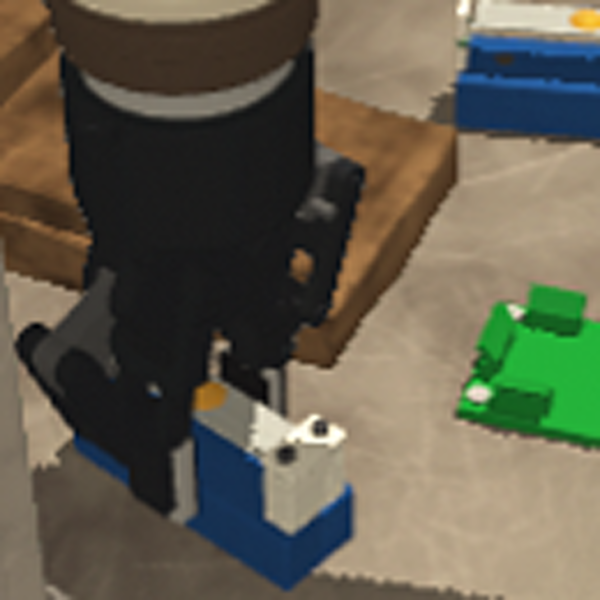

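servo_tool:
  motion:
    - [[0,0,-10,0,0,0],[0,0,-20,0,0,0],[0,0,-25,0,0,0],[0,0,0,0,0,0]]
  newtons: 50

```text
time: 16.75
ee_pos: [0.4574, 0.1165, 0.0846]
tcp_rot: [179.8, 0.2, 166.6]
wrist_force: [1.2, -0.2, -4.3]
opening: 0.0325
```

servo_tool:
  motion:
    - [[-30,12,0,0,0,-0.02],[-35,12,0,0,0,-0.03],[-35,12,0,0,0,-0.03],[-30,12,0,0,0,-0.03],[0,0,0,0,0,0]]

```text
time: 17.25
ee_pos: [0.5951, 0.1382, 0.0788]
tcp_rot: [180.0, -0.1, 172.9]
wrist_force: [-1.1, -0.3, -5.5]
opening: 0.033
```

```bash
python3 - <<'E'
from h import *
o=bot.get_obs();print(o['wrist_force'].round(2),o['torque'].round(2),o['ee_pos'].round(4),o['tcp_rot'],o['opening'])
plan([.6196,.1398,.08],172.7)
p=bot.camera('scene');save(p,'s10.png')
p=bot.camera('top');save(p,'t10.png')
E
```

```text
[-1.07 -0.26 -5.5 ] [0.01 0.07 0.  ] [0.5951 0.1382 0.0788] [ 1.79989037e+02 -7.52626548e-02  1.72943855e+02] 0.033032597913809
t 17.25 total tool shift mm [-24.1   4.5  -1.2] rotvec [ 0.0002 -0.0013  0.0043] yaw 172.7 | /n [-24.1   4.5  -1.2] [ 0.0002 -0.0013  0.0043]
```

View pics/s10.png

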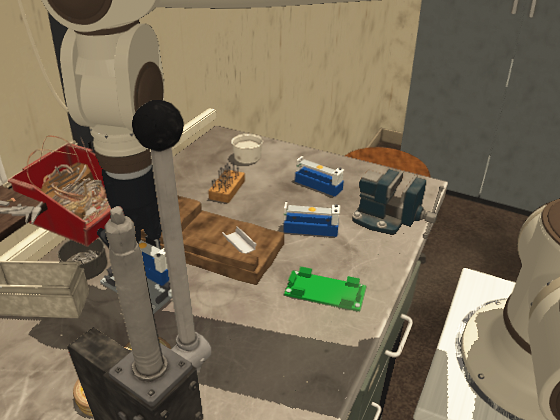

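View pics/t10.png

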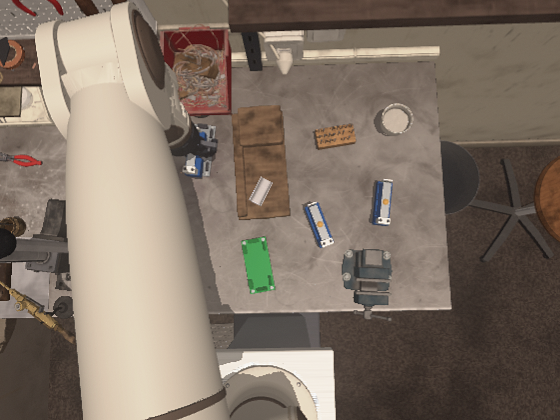

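```bash
python3 - <<'E'
from h import *
T=pickle.load(open('top0.pkl','rb'));S=pickle.load(open('scene0.pkl','rb'))
def corners(cx,cy,yaw,hx,hy,z):
    c,s=np.cos(np.radians(yaw)),np.sin(np.radians(yaw))
    return [np.array([cx+c*a-s*b,cy+s*a+c*b,z]) for a,b in((hx,hy),(hx,-hy),(-hx,-hy),(-hx,hy))]
outs=[]
for p,(x,y,w,h),k in((T,(178,118,44,64),9),(S,(95,230,84,90),6)):
    c=cv2.resize(cv2.cvtColor(p['color'],cv2.COLOR_RGB2BGR)[y:y+h,x:x+w],None,fx=k,fy=k,interpolation=cv2.INTER_CUBIC)
    for (hx,hy,z,col) in((.062,.029,.006,(0,0,255)),(.052,.019,.006,(0,255,255))):
        q=np.array([(proj(p,X)-[x,y]+.5)*k for X in corners(.6196,.1398,-7.2,hx,hy,z)])
        cv2.polylines(c,[q.round().astype(int)],True,col,1,cv2.LINE_AA)
    outs.append(c)
H=max(o.shape[0] for o in outs)
outs=[cv2.copyMakeBorder(o,0,H-o.shape[0],0,0,cv2.BORDER_CONSTANT) for o in outs]
im=np.hstack(outs)
if im.shape[1]>800: im=im[:, :800]
cv2.imwrite('pics/seatfit.png',im);print(im.shape)
E
```

```text
(576, 800, 3)
```

View pics/seatfit.png

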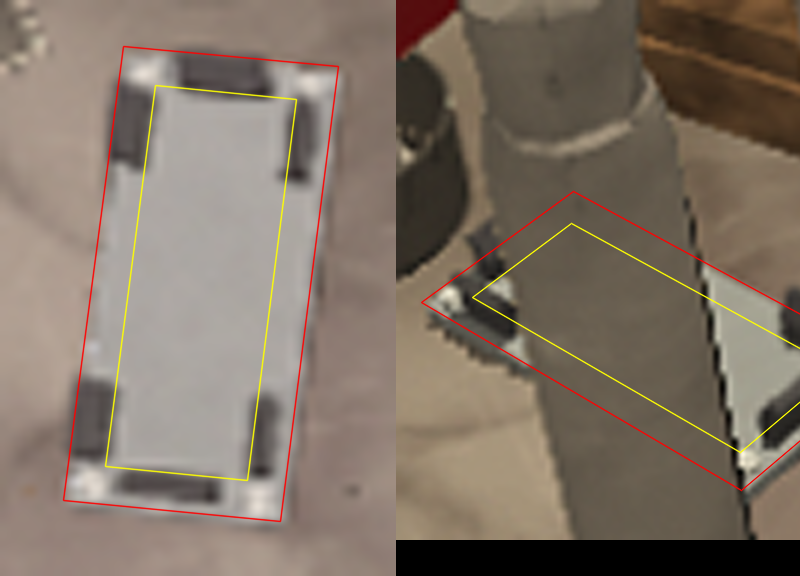

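```bash
python3 - <<'E'
from h import *
im=cv2.imread('pics/t10.png')[110:190,165:240]
cv2.imwrite('pics/t10c.png',cv2.resize(im,None,fx=8,fy=7.5,interpolation=cv2.INTER_CUBIC)[:600])
T=pickle.load(open('top0.pkl','rb'))
c=T['color'][115:185,175:225];hsv=cv2.cvtColor(c,cv2.COLOR_RGB2HSV).astype(int)
lab=cv2.cvtColor(c,cv2.COLOR_RGB2LAB).astype(int)
print(lab[35,[2,5,20,25,30,45]],lab[35,[8,10,11,12,13,14]])
m=((lab[...,2]<131)).astype(np.uint8)
m=cv2.morphologyEx(m,cv2.MORPH_OPEN,np.ones((3,3),np.uint8))
n,l,s,ce=cv2.connectedComponentsWithStats(m);i=1+np.argmax(s[1:,4]);print(s[i],ce[i]+[175,115])
pts=(np.argwhere(l==i)[:,::-1]+[175,115]).astype(np.float32);r=cv2.minAreaRect(pts);print(r)
cv2.imwrite('pics/m.png',cv2.resize((l==i).astype(np.uint8)*255,None,fx=8,fy=8,interpolation=0))
A=atz(T,*r[0],.006);print('rect centre',A,'centroid',atz(T,*(ce[i]+[175,115]),.006))
E
```

```text
[[167 133 137]
 [170 132 137]
 [176 129 131]
 [176 130 130]
 [173 130 130]
 [129 134 136]] [[167 133 137]
 [168 132 136]
 [171 132 136]
 [158 133 137]
 [155 130 133]
 [180 128 131]]
[23  9 10  5 43] [202.20930233 126.20930233]
((202.5, 126.0), (4.0, 9.0), 90.0)
rect centre [0.67547359 0.1334198  0.006     ] centroid [0.67497608 0.13412123 0.006     ]
```

View pics/t10c.png

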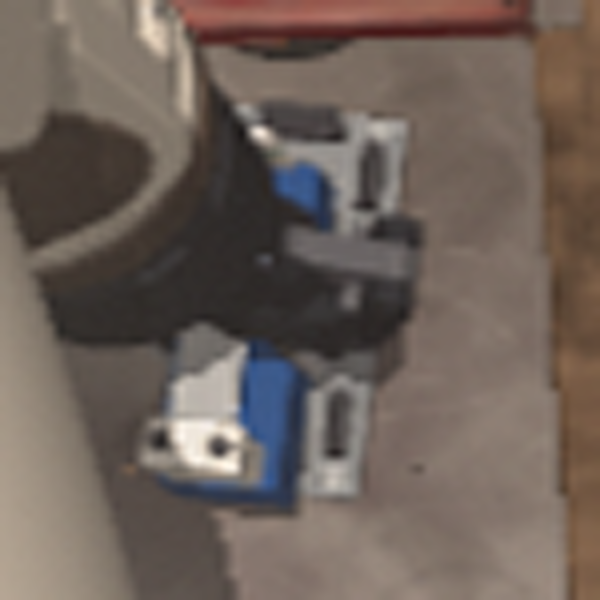

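View pics/m.png

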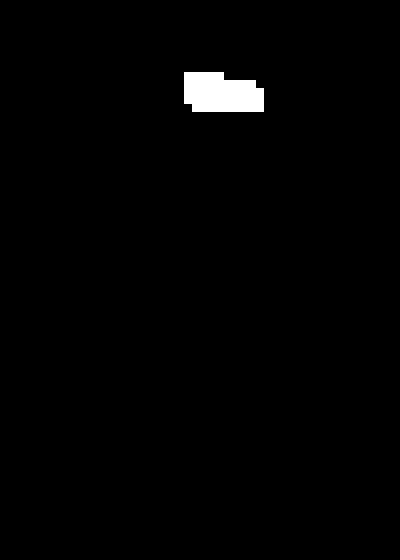

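```bash
python3 - <<'E'
from h import *
T=pickle.load(open('top0.pkl','rb'))
c=T['color'][115:185,175:225];c2=cv2.resize(c,None,fx=4,fy=4,interpolation=cv2.INTER_CUBIC)
lab=cv2.cvtColor(c2,cv2.COLOR_RGB2LAB).astype(int)
for th in(133,134,135):
    m=(cv2.GaussianBlur(lab[...,2].astype(np.float32),(0,0),2)<th).astype(np.uint8)
    m=cv2.morphologyEx(m,cv2.MORPH_OPEN,np.ones((21,21),np.uint8))
    n,l,s,ce=cv2.connectedComponentsWithStats(m)
    j=l[35*4,25*4]
    pts=np.argwhere(l==j)[:,::-1].astype(np.float32);pts=(pts+.5)/4-.5+[175,115]
    r=cv2.minAreaRect(pts.astype(np.float32));ctr=pts.mean(0)
    bp=np.array([atz(T,*q,.006)[:2] for q in cv2.boxPoints(r)])
    print(th,r,'world',atz(T,*r[0],.006).round(4),'centroid',atz(T,*ctr,.006).round(4),[round(float(np.linalg.norm(bp[k]-bp[k-1])),4) for k in range(4)])
    for k in range(4):
        d=bp[k]-bp[k-1]
        if np.linalg.norm(d)>.09: print('yaw',np.degrees(np.arctan2(d[1],d[0])))
    cv2.imwrite('pics/m%d.png'%th,np.where((l==j)[...,None],c2[...,::-1],c2[...,::-1]//3))
# held unit: TCP .5951 .1382, at t10: holes mid
for q in((158,441),(218,447)): print(atz(T,(q[0]+.5)/8-.5+165,(q[1]+.5)/7.5-.5+110,.1065).round(4))
E
```

```text
133 ((199.91539001464844, 149.4269256591797), (25.644182205200195, 52.2496337890625), 7.125016689300537) world [0.618  0.1396 0.006 ] centroid [0.6176 0.1387 0.006 ] [0.0613, 0.1273, 0.0622, 0.127]
yaw -6.744656938030661
yaw 172.85383372147683
134 ((199.94004821777344, 149.45616149902344), (26.293701171875, 53.14323043823242), 6.8182148933410645) world [0.618  0.1395 0.006 ] centroid [0.6169 0.1387 0.006 ] [0.0629, 0.1295, 0.0638, 0.1292]
yaw -6.436176865821207
yaw 173.15149564344375
135 ((199.7735137939453, 149.5148468017578), (27.686908721923828, 53.73200988769531), 5.710593223571777) world [0.6178 0.1399 0.006 ] centroid [0.6165 0.1388 0.006 ] [0.0662, 0.1311, 0.0672, 0.1307]
yaw -5.326761010016481
yaw 174.2367552094606
[0.5505 0.1494 0.1065]
[0.5484 0.1334 0.1065]
```

View pics/m134.png

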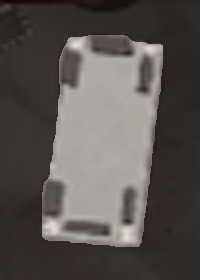

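servo_tool:
  motion:
    - [[-12,2,0,0,0,0],[-11,1,0,0,0,0],[0,0,0,0,0,0],[0,0,0,0,0,0]]

```text
time: 17.75
ee_pos: [0.6151, 0.1379, 0.0815]
tcp_rot: [180.0, -0.0, 172.9]
wrist_force: [-0.5, 0.2, -5.0]
opening: 0.0327
```

```bash
python3 - <<'E'
from h import *
p=bot.camera('top');save(p,'t11.png');pickle.dump(p,open('t11.pkl','wb'))
o=bot.get_obs();print(o['ee_pos'].round(4),o['tcp_rot'],o['time'],o['wrist_force'])
c=cv2.cvtColor(p['color'],cv2.COLOR_RGB2BGR)[110:190,165:240]
cv2.imwrite('pics/t11c.png',cv2.resize(c,None,fx=8,fy=7.5,interpolation=cv2.INTER_CUBIC)[:600])
p=bot.camera('scene');c=cv2.cvtColor(p['color'],cv2.COLOR_RGB2BGR)[210:310,90:190]
cv2.imwrite('pics/s11c.png',cv2.resize(c,None,fx=6,fy=6,interpolation=cv2.INTER_CUBIC)[:600])
plan([.618,.139,.08],173)
E
```

```text
[0.6151 0.1379 0.0816] [ 1.79962490e+02 -2.80083453e-02  1.72895740e+02] 17.8 [-0.15058075 -0.73484414 -4.75952287]
t 17.85 total tool shift mm [-2.6  1.4  1.8] rotvec [ 0.0008 -0.0001 -0.0018] yaw 173.0 | /n [-2.6  1.4  1.8] [ 0.0008 -0.0001 -0.0018]
```

View pics/t11c.png

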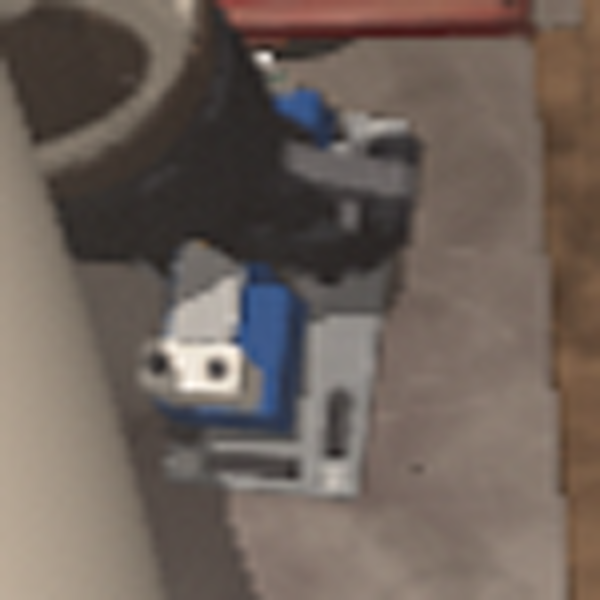

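View pics/s11c.png

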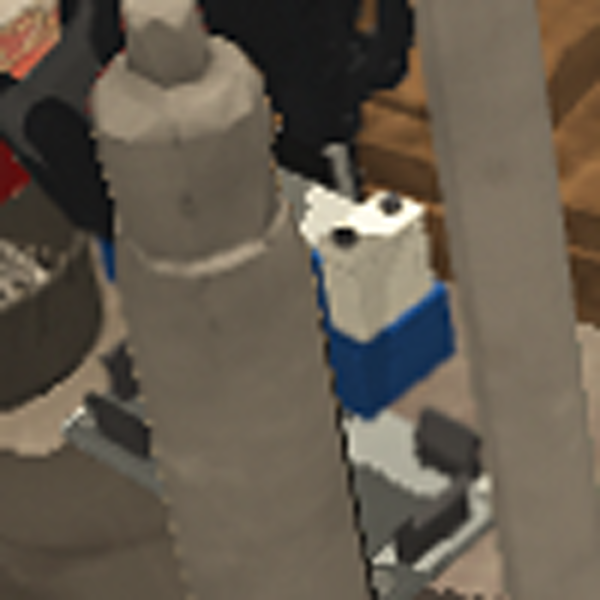

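```bash
python3 - <<'E'
from h import *
T=pickle.load(open('t11.pkl','rb'));S=pickle.load(open('scene0.pkl','rb'))
th=[np.array([(x+.5)/8-.5+165,(y+.5)/7.5-.5+110]) for x,y in((157,363),(217,369))]
sh=[np.array([(x+.5)/6-.5+90,(y+.5)/6-.5+210]) for x,y in((345,236),(391,205))]
P=np.mean([atz(T,*q,.108) for q in th],0);print('top',P,'unit ctr',P+.0421*np.array([np.cos(np.radians(-7)),np.sin(np.radians(-7)),0]))
for a,b in zip(th,sh): print(tri((T,a),(S,b)))
print('scene',np.mean([atz(S,*q,.108) for q in sh],0))
# original L holes in both cams
t0=[np.array([(x+.5)/9.62-.5+190,(y+.5)/9.62-.5+190]) for x,y in((78,412),(146,430))]
print([atz(T,*q,.054) for q in t0])
E
```

```text
top [0.57150334 0.14138086 0.108     ] unit ctr [0.61328953 0.13625016 0.108     ]
(array([0.57332732, 0.14995061, 0.10677814]), [np.float64(0.22858991309434662), np.float64(0.32263627926720273)])
(array([0.57129125, 0.13410317, 0.10606983]), [np.float64(0.20490312682464018), np.float64(0.2860518677262863)])
scene [0.57143001 0.1435711  0.108     ]
[array([0.41747702, 0.13323571, 0.054     ]), array([0.41299048, 0.11754541, 0.054     ])]
```

servo_tool:
  motion:
    - [[-4.1,3.1,0,0,0,0],[0,0,14,0,0,0],[0,0,12,0,0,0],[0,0,0,0,0,0],[0,0,0,0,0,0]]

```text
time: 18.35
ee_pos: [0.62, 0.1405, 0.0549]
tcp_rot: [180.0, -0.1, 172.9]
wrist_force: [0.4, -0.3, -4.3]
opening: 0.0328
```

```bash
python3 - <<'E'
from h import *
p=bot.camera('top');save(p,'t12.png');pickle.dump(p,open('t12.pkl','wb'))
o=bot.get_obs();print(o['ee_pos'].round(4),o['tcp_rot'],o['time'],o['wrist_force'])
c=cv2.cvtColor(p['color'],cv2.COLOR_RGB2BGR)[120:185,170:235]
cv2.imwrite('pics/t12c.png',cv2.resize(c,None,fx=9,fy=9,interpolation=cv2.INTER_CUBIC)[:600])
p=bot.camera('scene');c=cv2.cvtColor(p['color'],cv2.COLOR_RGB2BGR)[230:310,110:190]
cv2.imwrite('pics/s12c.png',cv2.resize(c,None,fx=7,fy=7,interpolation=cv2.INTER_CUBIC)[:600])
E
```

```text
[0.6204 0.1406 0.0557] [1.79956269e+02 1.56932375e-04 1.72899092e+02] 18.4 [ 0.80355764 -0.47451707 -4.26107291]
```

View pics/t12c.png

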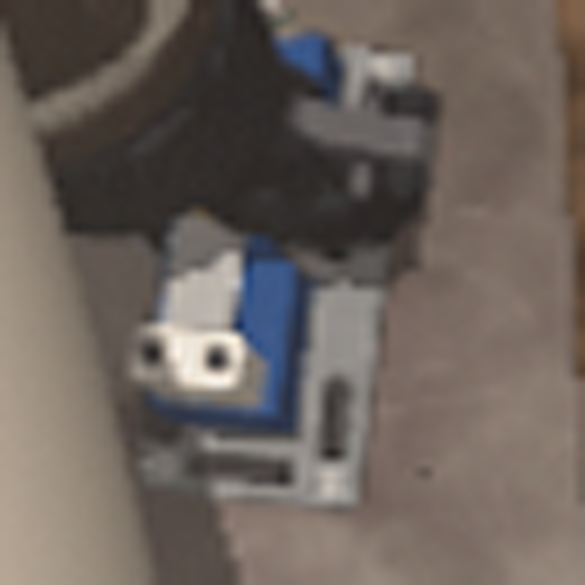

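View pics/s12c.png

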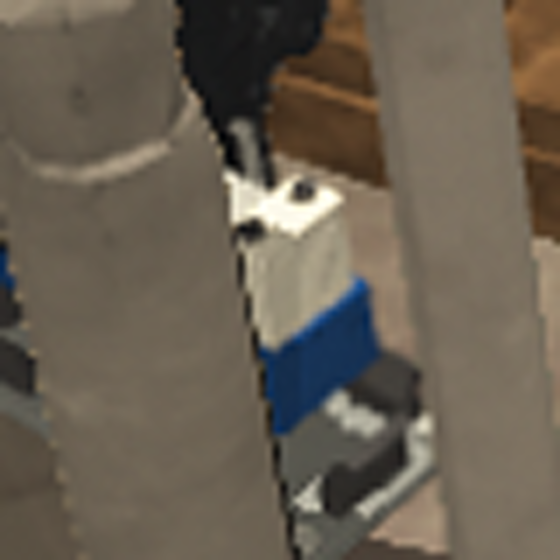

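```bash
python3 - <<'E'
from h import *
T=pickle.load(open('t12.pkl','rb'));S=pickle.load(open('scene0.pkl','rb'))
th=[np.array([(x+.5)/9-.5+170,(y+.5)/9-.5+120]) for x,y in((152,352),(217,357))]
P=np.mean([atz(T,*q,.0822) for q in th],0);a=np.radians(-7.1);C=P+.0421*np.array([np.cos(a),np.sin(a),0]);print('unit ctr by top',C)
sh=[np.array([(x+.5)/7-.5+110,(y+.5)/7-.5+230]) for x,y in((250,230),(304,190))]
print('scene holes',np.mean([atz(S,*q,.0822) for q in sh],0),'ctr',np.mean([atz(S,*q,.0822) for q in sh],0)+.0421*np.array([np.cos(a),np.sin(a),0]))
# seat features by both cams: scene plate corners: overlay test of seat at estimate for various
def corners(cx,cy,yaw,hx,hy,z):
    c,s=np.cos(np.radians(yaw)),np.sin(np.radians(yaw))
    return [np.array([cx+c*a-s*b,cy+s*a+c*b,z]) for a,b in((hx,hy),(hx,-hy),(-hx,-hy),(-hx,hy))]
c=cv2.imread('pics/t12.png')[120:185,170:235];k=9;c=cv2.resize(c,None,fx=k,fy=k,interpolation=cv2.INTER_CUBIC)
for (hx,hy,z,col) in((.062,.029,.006,(0,0,255)),(.052,.019,.006,(0,255,255))):
    q=np.array([(proj(T,X)-[170,120]+.5)*k for X in corners(.6178,.1389,-7,hx,hy,z)])
    cv2.polylines(c,[q.round().astype(int)],True,col,1,cv2.LINE_AA)
q=np.array([(proj(T,X)-[170,120]+.5)*k for X in corners(C[0],C[1],-7.1,.05,.017,.0282)]);cv2.polylines(c,[q.round().astype(int)],True,(0,255,0),1)
q=np.array([(proj(T,X)-[170,120]+.5)*k for X in corners(C[0],C[1],-7.1,.05,.017,.0522)]);cv2.polylines(c,[q.round().astype(int)],True,(255,255,0),1)
cv2.imwrite('pics/ov12.png',c)
E
```

```text
unit ctr by top [0.61832372 0.13831348 0.0822    ]
scene holes [0.57695885 0.1462663  0.0822    ] ctr [0.61873603 0.14106268 0.0822    ]
```

View pics/ov12.png

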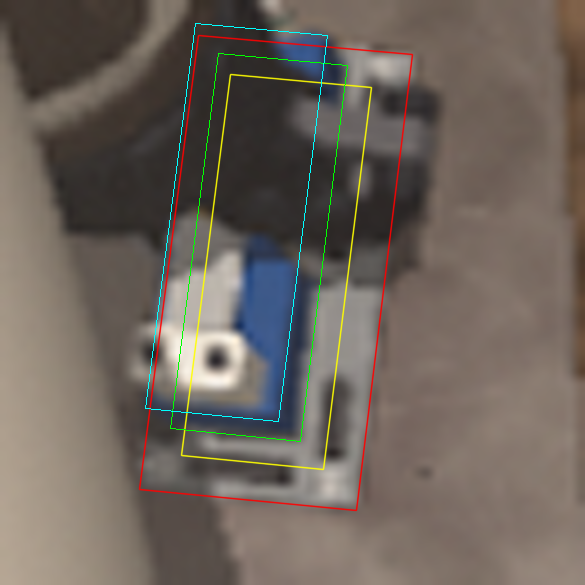

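servo_tool:
  motion:
    - [[0,0.5,5,0,0,0],[0,0,3,0,0,0],[0,0,3,0,0,0],[0,0,0,0,0,0]]

```text
time: 18.85
ee_pos: [0.6204, 0.1411, 0.0443]
tcp_rot: [180.0, -0.0, 172.9]
wrist_force: [-0.1, 0.3, -5.4]
opening: 0.0323
```

servo_tool:
  motion:
    - [[0,0,2,0,0,0],[0,0,2,0,0,0],[0,0,0,0,0,0]]

```text
time: 19.15
ee_pos: [0.6206, 0.1411, 0.0406]
tcp_rot: [180.0, 0.0, 172.9]
wrist_force: [0.4, -0.8, -5.3]
opening: 0.0328
```

servo_tool:
  motion:
    - [[0,0,2,0,0,0],[0,0,2,0,0,0],[0,0,0,0,0,0]]

```text
time: 19.45
ee_pos: [0.6206, 0.1411, 0.0365]
tcp_rot: [180.0, 0.0, 172.9]
wrist_force: [0.1, 1.4, -5.8]
opening: 0.0326
```

servo_tool:
  motion:
    - [[0,0,1.5,0,0,0],[0,0,1,0,0,0],[0,0,0,0,0,0]]

```text
time: 19.75
ee_pos: [0.6207, 0.1411, 0.0343]
tcp_rot: [180.0, 0.0, 172.9]
wrist_force: [-0.2, 0.8, -4.8]
opening: 0.0327
```

servo_tool:
  motion:
    - [[0,0,0.8,0,0,0],[0,0,0,0,0,0],[0,0,0,0,0,0]]

```text
time: 20.05
ee_pos: [0.6207, 0.1412, 0.0337]
tcp_rot: [179.9, 0.0, 172.9]
wrist_force: [-2.1, -0.8, -3.5]
opening: 0.0326
```

servo_tool:
  motion:
    - [[0,0,0.6,0,0,0],[0,0,0,0,0,0],[0,0,0,0,0,0]]

```text
time: 20.35
ee_pos: [0.6207, 0.1412, 0.0337]
tcp_rot: [179.9, 0.0, 172.9]
wrist_force: [-5.6, -0.9, 4.8]
opening: 0.0327
```

servo_tool:
  motion:
    - [[0,0,0,0,0,0],[0,0,0,0,0,0],[0,0,0,0,0,0],[0,0,0,0,0,0],[0,0,0,0,0,0]]
  gripper: 60

```text
time: 20.85
ee_pos: [0.6208, 0.1412, 0.033]
tcp_rot: [179.9, 0.0, 172.9]
wrist_force: [-0.4, 0.1, -0.1]
opening: 0.0599
```

servo_tool:
  motion:
    - [[0,0,-20,0,0,0],[0,0,-25,0,0,0],[0,0,-25,0,0,0],[0,0,-10,0,0,0],[0,0,0,0,0,0]]

```text
time: 21.35
ee_pos: [0.6215, 0.1413, 0.1145]
tcp_rot: [179.9, 0.2, 172.9]
wrist_force: [0.1, 0.9, -0.5]
opening: 0.0602
```

```bash
python3 - <<'E'
from h import *
p=bot.camera('top');save(p,'t13.png');pickle.dump(p,open('t13.pkl','wb'))
o=bot.get_obs();print(o['ee_pos'].round(4),o['tcp_rot'],o['time'],o['wrist_force'],o['opening'])
c=cv2.cvtColor(p['color'],cv2.COLOR_RGB2BGR)[120:185,170:235]
cv2.imwrite('pics/t13c.png',cv2.resize(c,None,fx=9,fy=9,interpolation=cv2.INTER_CUBIC)[:600])
p=bot.camera('scene');c=cv2.cvtColor(p['color'],cv2.COLOR_RGB2BGR)[220:320,90:190]
cv2.imwrite('pics/s13c.png',cv2.resize(c,None,fx=6,fy=6,interpolation=cv2.INTER_CUBIC)[:600])
E
```

```text
[0.6209 0.1411 0.1129] [1.79933280e+02 6.64335896e-02 1.72898972e+02] 21.4 [ 0.05324286 -0.24956711  0.07787951] 0.05989623483948421
```

View pics/t13c.png

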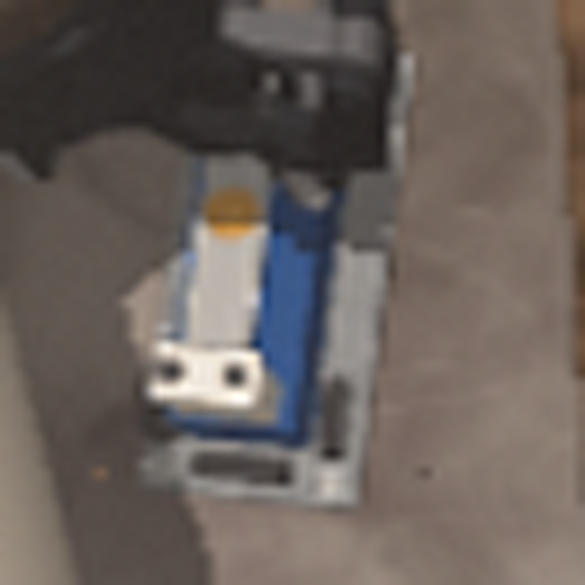

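View pics/s13c.png

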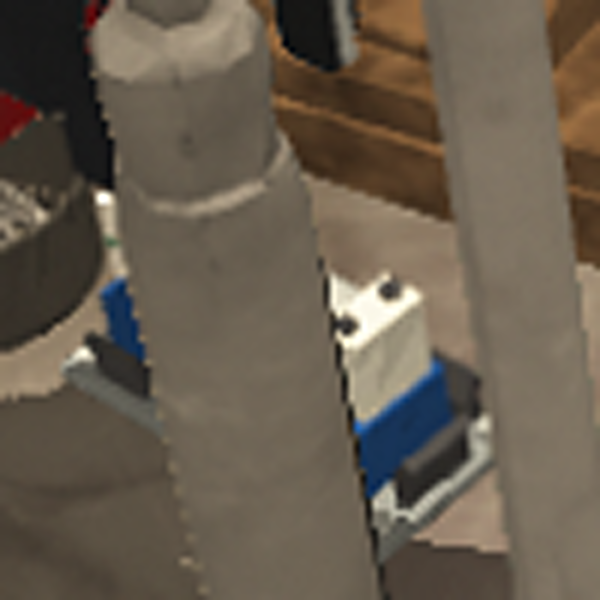

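```bash
python3 - <<'E'
from h import *
T=pickle.load(open('t13.pkl','rb'))
U=lambda x,y:((x+.5)/9-.5+170,(y+.5)/9-.5+120)
print('pad',atz(T,*U(234,212),.054)); H=np.mean([atz(T,*U(*q),.060) for q in((171,371),(235,374))],0)
h=[atz(T,*U(*q),.060) for q in((171,371),(235,374))]
print('holes',H, 'yaw', np.degrees(np.arctan2(*(h[0]-h[1])[[1,0]]))-90)
a=np.radians(-7.1);print('ctr',H+.0421*np.array([np.cos(a),np.sin(a),0]))
f=lambda h:(h[...,0]>10)&(h[...,0]<28)&(h[...,1]>140)&(h[...,2]>110)
for ce,n in blobs(T,(185,135,20,20),f)[0]: print(n,ce,atz(T,*ce,.054))
o=bot.get_obs();print(o['ee_pos'])
E
```

```text
pad [0.61984146 0.13839903 0.054     ]
holes [0.57736764 0.14459073 0.06      ] yaw -4.277019034085015
ctr [0.61914482 0.13938711 0.06      ]
17 [195.11764706 143.41176471] [0.61917118 0.13939475 0.054     ]
[0.62038483 0.14102714 0.11190943]
```

servo_tool:
  motion:
    - [[0,0,0,0,0,0],[0,0,0,0,0,0],[0,0,0,0,0,0],[0,0,0,0,0,0],[0,0,0,0,0,0]]
  gripper: 0

```text
time: 21.95
ee_pos: [0.6206, 0.1411, 0.1129]
tcp_rot: [179.9, 0.0, 172.9]
wrist_force: [-0.1, 0.4, -0.6]
opening: 0.0002
```

servo_tool:
  motion:
    - [[0,0,0,0,0,0],[0,0,12,0,0,0],[0,0,12,0,0,0],[0,0,8,0,0,0],[0,0,0,0,0,0]]

```text
time: 22.45
ee_pos: [0.6196, 0.1409, 0.0787]
tcp_rot: [-180.0, -0.1, 172.9]
wrist_force: [0.0, 0.1, 0.6]
opening: -0.0001
```

servo_tool:
  motion:
    - [[0,0,2,0,0,0],[0,0,0,0,0,0],[0,0,0,0,0,0]]

```text
time: 22.75
ee_pos: [0.6209, 0.1412, 0.0795]
tcp_rot: [179.9, 0.1, 172.9]
wrist_force: [0.1, 0.6, 0.4]
opening: 0.0
```

servo_tool:
  motion:
    - [[0,0,3,0,0,0],[0,0,1.5,0,0,0],[0,0,0,0,0,0],[0,0,0,0,0,0]]

```text
time: 23.15
ee_pos: [0.6206, 0.1411, 0.0745]
tcp_rot: [179.9, 0.0, 172.9]
wrist_force: [-0.1, 0.0, 0.5]
opening: -0.0002
```

servo_tool:
  motion:
    - [[0,0,1,0,0,0],[0,0,0,0,0,0]]

```text
time: 23.35
ee_pos: [0.6208, 0.1412, 0.0736]
tcp_rot: [179.9, 0.0, 172.9]
wrist_force: [0.0, 0.2, -0.0]
opening: 0.0001
```

servo_tool:
  motion:
    - [[0,0,1,0,0,0],[0,0,0,0,0,0]]

```text
time: 23.55
ee_pos: [0.6208, 0.1411, 0.0727]
tcp_rot: [179.9, 0.1, 172.9]
wrist_force: [0.4, 0.7, 2.1]
opening: 0.0001
```

servo_tool:
  motion:
    - [[0,0,1,0,0,0],[0,0,0,0,0,0]]

```text
time: 23.75
ee_pos: [0.6209, 0.1411, 0.0718]
tcp_rot: [179.9, 0.1, 172.9]
wrist_force: [0.4, 0.1, 4.5]
opening: 0.0003
```

servo_tool:
  motion:
    - [[0,0,1,0,0,0],[0,0,0.7,0,0,0],[0,0,0,0,0,0],[0,0,0,0,0,0]]

```text
time: 24.15
ee_pos: [0.621, 0.1412, 0.0705]
tcp_rot: [179.9, 0.1, 172.9]
wrist_force: [-1.1, -0.9, 6.5]
opening: 0.0005
```

```bash
python3 - <<'E'
from h import *
F=[]
for i in range(8):
    p=bot.camera('scene');o=bot.get_obs();F.append(np.r_[o['wrist_force'],o['ee_pos'][2]*1000])
print(np.mean(F,0).round(2),o['time'])
E
```

```text
[-0.31 -0.51  6.48 70.44] 24.55
```

servo_tool:
  motion:
    - [[0,0,0.8,0,0,0],[0,0,0,0,0,0],[0,0,0,0,0,0],[0,0,0,0,0,0],[0,0,0,0,0,0]]

```text
time: 25.05
ee_pos: [0.621, 0.1412, 0.0698]
tcp_rot: [179.9, 0.1, 172.9]
wrist_force: [-0.5, -0.5, 6.7]
opening: 0.0001
```

```bash
python3 - <<'E'
from h import *
F=[]
for i in range(8):
    p=bot.camera('scene');o=bot.get_obs();F.append(np.r_[o['wrist_force'],o['ee_pos'][2]*1000])
print(np.mean(F,0).round(2),o['time'])
E
```

```text
[-0.6  -0.57  7.3  69.84] 25.45
```

servo_tool:
  motion:
    - [[0,0,0.4,0,0,0],[0,0,0,0,0,0],[0,0,0,0,0,0],[0,0,0,0,0,0],[0,0,0,0,0,0]]

```text
time: 25.95
ee_pos: [0.621, 0.1411, 0.0695]
tcp_rot: [179.9, 0.1, 172.9]
wrist_force: [-0.1, 0.3, 8.0]
opening: 0.0
```

servo_tool:
  motion:
    - [[0,0,0,0,0,0],[0,0,0,0,0,0],[0,0,0,0,0,0],[0,0,0,0,0,0],[0,0,0,0,0,0]]

```text
time: 26.45
ee_pos: [0.621, 0.1412, 0.0695]
tcp_rot: [179.9, 0.1, 172.9]
wrist_force: [-1.8, -0.4, 8.1]
opening: -0.0005
```

```bash
python3 - <<'E'
from h import *
F=[]
for i in range(8):
    p=bot.camera('scene');o=bot.get_obs();F.append(np.r_[o['wrist_force'],o['ee_pos'][2]*1000])
print(np.mean(F,0).round(2),o['time'])
E
```

```text
[-1.11 -0.3   8.13 69.53] 26.85
```

Held at 8.1 N with about 4.2 mm of travel. Now I'll retreat and check.

servo_tool:
  motion:
    - [[0,0,-10,0,0,0],[0,0,-40,0,0,0],[0,0,-40,0,0,0],[0,0,-20,0,0,0],[0,0,0,0,0,0]]

```text
time: 27.35
ee_pos: [0.6216, 0.1413, 0.1825]
tcp_rot: [179.8, 0.3, 172.9]
wrist_force: [0.4, -0.3, -0.5]
opening: -0.0001
```

servo_tool:
  motion:
    - [[40,0,0,0,0,0],[40,0,0,0,0,0],[40,-30,0,0,0,0],[40,-30,0,0,0,0],[0,-30,0,0,0,0]]

```text
time: 27.85
ee_pos: [0.4463, 0.0713, 0.1774]
tcp_rot: [180.0, -0.1, 173.0]
wrist_force: [2.8, -0.9, -0.0]
opening: 0.0
```

servo_tool:
  motion:
    - [[0,-40,0,0,0,0],[0,-40,0,0,0,0],[0,-40,0,0,0,0],[0,0,0,0,0,0],[0,0,0,0,0,0]]

```text
time: 28.35
ee_pos: [0.4354, -0.0481, 0.1775]
tcp_rot: [179.9, -0.1, 172.8]
wrist_force: [0.5, 0.3, -0.6]
opening: 0.0001
```

```bash
python3 - <<'E'
from h import *
p=bot.camera('top');save(p,'t14.png');pickle.dump(p,open('t14.pkl','wb'))
o=bot.get_obs();print(o['ee_pos'].round(4),o['time'],o['wrist_force'])
c=cv2.cvtColor(p['color'],cv2.COLOR_RGB2BGR)[110:245,165:405]
cv2.imwrite('pics/t14c.png',cv2.resize(c,None,fx=3.3,fy=3.3,interpolation=cv2.INTER_CUBIC)[:600])
E
```

```text
[ 0.4356 -0.0474  0.1776] 28.4 [ 0.54266758  0.46956337 -0.69971336]
```

View pics/t14c.png

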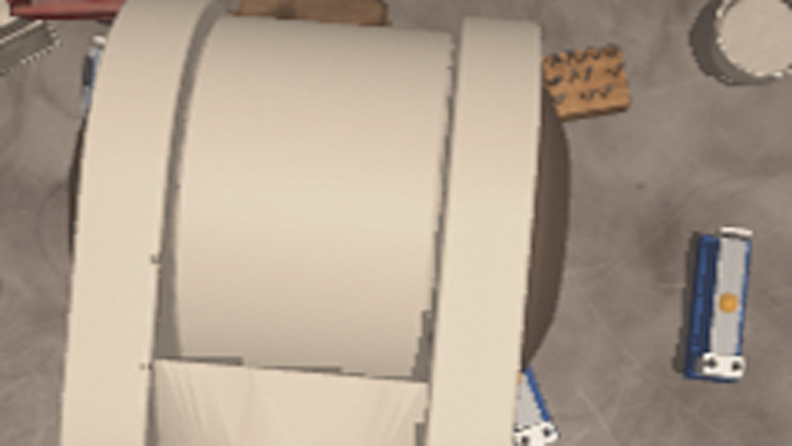

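The arm is hiding the seat, so I'll move it further to the right for a final look.

servo_tool:
  motion:
    - [[0,-40,-20,0,0,0],[0,-40,-20,0,0,0],[0,-40,0,0,0,0],[0,-40,0,0,0,0],[0,-30,0,0,0,0]]

```text
time: 28.9
ee_pos: [0.4126, -0.2368, 0.2178]
tcp_rot: [179.9, 0.0, 173.0]
wrist_force: [0.4, -0.4, 0.6]
opening: 0.0001
```

servo_tool:
  motion:
    - [[0,-40,0,0,0,0],[0,-40,0,0,0,0],[0,0,0,0,0,0],[0,0,0,0,0,0]]

```text
time: 29.3
ee_pos: [0.4029, -0.315, 0.2173]
tcp_rot: [179.9, -0.0, 172.9]
wrist_force: [0.2, 0.2, -0.2]
opening: 0.0
```

```bash
python3 - <<'E'
from h import *
p=bot.camera('top');save(p,'t15.png');pickle.dump(p,open('t15.pkl','wb'))
o=bot.get_obs();print(o['ee_pos'].round(4),o['time'],o['wrist_force'])
c=cv2.cvtColor(p['color'],cv2.COLOR_RGB2BGR)[110:245,165:405]
cv2.imwrite('pics/t15c.png',cv2.resize(c,None,fx=3.3,fy=3.3,interpolation=cv2.INTER_CUBIC)[:600])
c=cv2.cvtColor(p['color'],cv2.COLOR_RGB2BGR)[115:185,170:235]
cv2.imwrite('pics/t15d.png',cv2.resize(c,None,fx=8,fy=8,interpolation=cv2.INTER_CUBIC))
f=lambda h:(h[...,0]>10)&(h[...,0]<28)&(h[...,1]>140)&(h[...,2]>110)
for ce,n in blobs(p,(185,135,24,20),f)[0]: print(n,ce,atz(p,*ce,.054))
p=bot.camera('scene');save(p,'s15.png')
E
```

```text
[ 0.403  -0.3145  0.2176] 29.35 [-0.03907018  0.40982158  0.65648834]
17 [195.11764706 143.41176471] [0.61917118 0.13939475 0.054     ]
```

View pics/t15d.png

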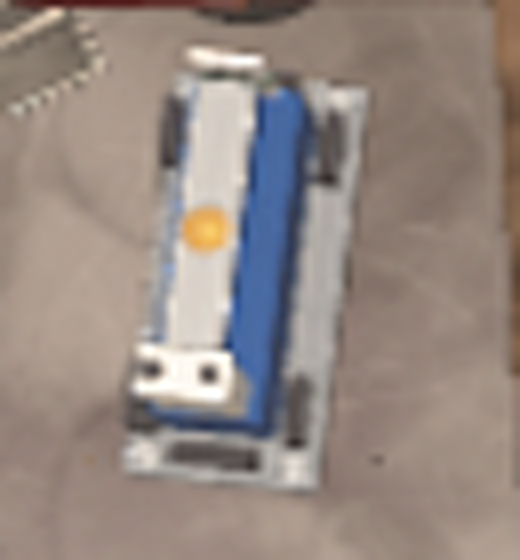

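View pics/s15.png

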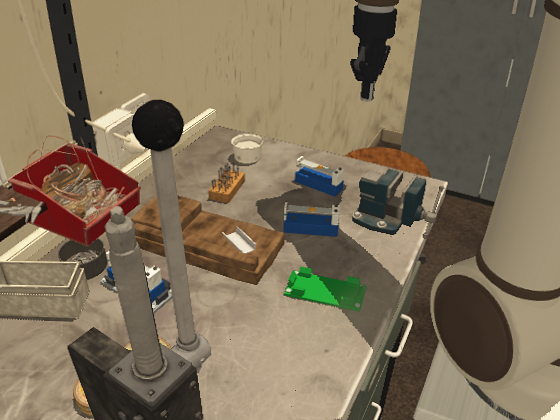

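The unit sits squarely within the lugs of the grey seat. The other two units stand where they were, and the arm is clear.

```bash
python3 -c "
from workcell import bot
print(bot.job_done())"
```

```text
the job is handed in; nothing more can be done
None
```

The good unit was the left one. It is now in the grey seat, proved there and left unloaded, and the job was handed in at about 29 s of the 72 s. The hand-in reports no verdict, so the results below are from my own readings.

| Unit | Force on pad | Pad down | Result |
|---|---|---|---|
| Right | about 7 N | about 6.2 mm | tired |
| Middle | about 6.4 N | about 1.6 mm | hard |
| Left, where it stood | 8.0 N, held about 1 s | about 4.2 mm | good |
| Left, in the seat | 8.1 N, held about 1.3 s | about 4.2 mm | good |

- **Loads:** I stopped the middle press just short of 8 N because the result was already clear. The highest single reading in any press was 8.5 N.
- **Seating:** the second press first touched the pad 6 mm higher than before, as it should with the unit fully down on the pocket floor.
- **Final pictures:** the unit lies inside the seat's lugs, and the pad sits at the same pixel as before the second press. The other two units look upright and unmoved; I judged that by eye and did not measure it. The arm touches nothing.

**What disagreed or went wrong:**
- The top camera read about 1.5 mm off the arm's own position near the seat. I placed the unit by comparing it with the seat in the same picture instead.
- On the way to the left unit, joint 6 reached the end of its range and tilted the tool by 4°. I straightened it and turned the other way, with nothing touched.

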